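# Line up the resin things by height on the rail

## Robot

A 7-joint arm with a two-finger parallel gripper is mounted at the origin on a cart in front of the work surface, level with it; the furniture and walls round the work are solid. World frame = base frame: x ahead of the robot, y to its left, z up, the work surface at z = 0. Lengths are in m, angles in rad, forces in N, time in s.
With the tool pointing down it reaches from about 0.425 to 1.025 m from the base axis. Payload 3.6 kg.
Tool frame: the origin (TCP) lies midway between the tips of the shut fingers; the grasp point (between the pads) lies 19 mm behind it (arm.grasp_offset is the distance from the TCP to the grasp point, in m); y points along the fingers, x is the direction in which the jaws open and shut, and the axes are right-handed (so a half turn about y gives the same grasp; the last joint's range is limited). The gripper opens to 85 mm and grips with 20 to 120 N. Pads are 22 mm wide; open, the fingers measure 114 mm over their backs; the gripper's body (76 mm by 85 mm) begins 54 mm behind the grasp point. The pads swing forward as they close: fully open they stand 13 mm farther back than shut.
Start: joints at [-1.198, 0.591, 0.048, 1.609, -0.033, 0.943, -0.034], TCP at [0.326, 0.647, 0.199] pointing down, gripper open.
Joint ranges: [-2.69, 2.69], [-0.47, 2.24], [-1.27, 1.36], [0.19, 2.51], [-1.53, 4.68], [0.08, 2.07], [-3.09, 3.09]. Speed limits (rad/s): [2.57, 2.57, 3.14, 3.14, 3.14, 3.14, 3.14].

## Interface

Orientations are given as a 3x3 rotation matrix whose columns are the frame's x, y, z axes.
In Python, from station import status, cams, ticket, arm gives the robot as it stands.
- The arm moves only by the tool drive_tool, never from a script. Its argument "increments" is a list of rows, each a list of 7 numbers: the turn, a rotation vector about the world's x, y, z in degrees, then the shift along the world's x, y, z in cm, then the finger opening in cm, from 0 to 8.54. In form: [[rx, ry, rz, tx, ty, tz, gripper], ...]. A call has 1 to 8 rows; each row is the pose to reach, as a shift and turn from the pose commanded when the call began; what a row does not reach only later rows make up. A row lasts 1/8 s, in which the tool goes at most 62.5 mm and 10.7 degrees, less where a joint would pass 70% of its speed; a pose out of reach is approached as far as the arm can. A call with a gripper value outside its range is refused whole. The fingers move at their own pace and stop on an object; "newtons" is the grip in N (left out, the last holds). Time passes only in rows, so rows that repeat a pose let the fingers close. It gives the time, the measured TCP pose, the force and the opening at its end, in the units of the state.
- status.get_obs(): the state, without advancing time (a new reading comes with each control period).
- cams.capture(name): name is "scene" or "top" or "wrist"; returns the picture (384x512x3 uint8, red, green, blue); there is no depth.
- cams.get_calibration(name): a dict with "intrinsics" (3x3 intrinsics, pixels), "D" ([k1, k2, p1, p2, k3] as OpenCV has them; the pictures are not rectified), "eye" and "orientation" of the camera in the world; the wrist camera has in their place "hand_eye" (4x4, takes a point from camera to tool coordinates, whose origin is the TCP and whose axes are the tool frame's). Camera axes: x right, y down, z forward; pixel columns grow to the right and rows downward; lengths in m; the calibration is good to about 2 mm. A picture is of the moment at which its call begins: read the wrist's pose just before it. get_calibration takes no time and is no camera call.
- ticket.sign_off(): hands the job in, once; it reports no verdict.
The state is a dict: "clock": time; "joint_pos": joint angles; "qvel": joint speeds; "joint_torque": joint torques, N m; "tool_pos": TCP position; "tool_rot": TCP orientation; "force": force on the tool from outside, world axes, zero at the start; "moment": the same for the moment, N m; "grip_width": finger opening in m.
Only numpy, scipy, OpenCV 4.12 (cv2) and the standard library are available. Lean on these libraries where they do the work, as an engineer would, in place of code of your own. Each camera call takes 0.05 s, during which the arm holds its last target.

## Task

Line up the two bottles, the vial and the mixing cup that stand loose at the left of the table, along the wooden rail in order of height: the tallest on the cork disc next to the upright post, then down to the lowest on the disc at the opposite end of the rail. Each stands upright in the middle of its own disc, and is let go.

Things in the scene. Friction and masses are not known exactly. Their poses are not given: they have to be found in the camera images.
- tall_bottle_center (a point): Tall white-bodied squeeze bottle with a black screw collar and a thin white nozzle, standing loose: 102 mm high in all. Round body 33 mm across up to 64 mm above its foot (grip it here), collar 20 mm across from 65 to 74 mm, nozzle 10 mm across above. 65 to 105 g. Its point is on its axis, half-way up. Stands loose and upright on the table to the robot's left; z axis up.
- small_bottle_center (a point): Shorter squeeze bottle of the same make with a yellow screw collar, standing loose: 86 mm high in all. Round body 30 mm across up to 54 mm above its foot (grip it here), collar 20 mm across from 55 to 62 mm, nozzle 10 mm across above. 48 to 78 g. Its point is on its axis, half-way up. Stands loose and upright on the table to the robot's left; z axis up.
- vial_center (a point): Open straight-sided plastic vial, 33 mm across, 40 mm high; grip it across the outside. 24 to 39 g. Its point is on its axis, half-way up. Stands loose and upright on the table to the robot's left; z axis up.
- cup_center (a point): Open mixing cup, 41 mm across at the rim, narrowing to 34 mm at the foot, 28 mm high; rigid; grip it across the outside of the rim. 24 to 39 g. Its point is on its axis, half-way up. Stands loose and upright on the table to the robot's left; z axis up.
- rail: Fixed wooden strip, 400 x 70 mm, 12 mm thick, lying flat on the table to the robot's right, turned up to 20 degrees. Origin at the centre of its underside; its y axis runs along it (to the robot's left). Four cork discs lie in a straight row along its middle, 90 mm apart.
- pad_a: Fixed round cork disc, 52 mm across, 3 mm thick, one of the row of four on the wooden rail; the end one at the robot's left (+y) end of the rail. Origin at the centre of its underside: the surface that things stand on is 3 mm above the origin (15 mm above the table); x and y are its centre.
- pad_b: Fixed round cork disc, 52 mm across, 3 mm thick, one of the row of four on the wooden rail; the second from the left (+y) end. Origin at the centre of its underside: the surface that things stand on is 3 mm above the origin (15 mm above the table); x and y are its centre.
- pad_c: Fixed round cork disc, 52 mm across, 3 mm thick, one of the row of four on the wooden rail; the third from the left (+y) end. Origin at the centre of its underside: the surface that things stand on is 3 mm above the origin (15 mm above the table); x and y are its centre.
- pad_d: Fixed round cork disc, 52 mm across, 3 mm thick, one of the row of four on the wooden rail; the end one at the right (-y) end of the rail. Origin at the centre of its underside: the surface that things stand on is 3 mm above the origin (15 mm above the table); x and y are its centre.
- end_post: Fixed turned wooden post with a round knob, about 20 mm across, on a 50 x 16 mm foot, standing upright on one end of the rail, 50 mm beyond the last disc; its top is 73 mm above the table. It may be at either end (the other end has only a flat 6 mm strip). Origin at the centre of its underside, 12 mm above the table.

How it is judged:
At the end, for the whole second after the job is handed in: Counting from the disc next to the post: tall bottle, shorter bottle, vial, cup, each with its axis within 12 mm of its disc's centre, its foot on the disc (height within 4 mm), upright within 0.1 rad, at rest and let go (((horizontal distance between end_post and pad_a below 0.09 m and (horizontal distance between tall_bottle_center and pad_a below 0.012 m and height (world z) of tall_bottle_center between 0.062 and 0.07 m and angle between tall_bottle_center's own z axis and vertical below 0.1 rad and linear speed of tall_bottle below 0.01 m/s and angular speed of tall_bottle below 0.1 rad/s) and (horizontal distance between small_bottle_center and pad_b below 0.012 m and height (world z) of small_bottle_center between 0.054 and 0.062 m and angle between small_bottle_center's own z axis and vertical below 0.1 rad and linear speed of small_bottle below 0.01 m/s and angular speed of small_bottle below 0.1 rad/s) and (horizontal distance between vial_center and pad_c below 0.012 m and height (world z) of vial_center between 0.031 and 0.039 m and angle between vial_center's own z axis and vertical below 0.1 rad and linear speed of vial below 0.01 m/s and angular speed of vial below 0.1 rad/s) and (horizontal distance between cup_center and pad_d below 0.012 m and height (world z) of cup_center between 0.025 and 0.033 m and angle between cup_center's own z axis and vertical below 0.1 rad and linear speed of cup below 0.01 m/s and angular speed of cup below 0.1 rad/s)) or (horizontal distance between end_post and pad_d below 0.09 m and (horizontal distance between tall_bottle_center and pad_d below 0.012 m and height (world z) of tall_bottle_center between 0.062 and 0.07 m and angle between tall_bottle_center's own z axis and vertical below 0.1 rad and linear speed of tall_bottle below 0.01 m/s and angular speed of tall_bottle below 0.1 rad/s) and (horizontal distance between small_bottle_center and pad_c below 0.012 m and height (world z) of small_bottle_center between 0.054 and 0.062 m and angle between small_bottle_center's own z axis and vertical below 0.1 rad and linear speed of small_bottle below 0.01 m/s and angular speed of small_bottle below 0.1 rad/s) and (horizontal distance between vial_center and pad_b below 0.012 m and height (world z) of vial_center between 0.031 and 0.039 m and angle between vial_center's own z axis and vertical below 0.1 rad and linear speed of vial below 0.01 m/s and angular speed of vial below 0.1 rad/s) and (horizontal distance between cup_center and pad_a below 0.012 m and height (world z) of cup_center between 0.025 and 0.033 m and angle between cup_center's own z axis and vertical below 0.1 rad and linear speed of cup below 0.01 m/s and angular speed of cup below 0.1 rad/s)))); the robot touches nothing.
It also fails if it takes over 109 s, if anything falls off the work surface, if the arm or the gripper's body presses on something with over 40 N, if the wrist force passes 120 N, or if a joint passes its speed limit or range.

## Working session

There is one attempt and no reset: what is moved stays moved. The work goes in short steps, Python scripts to look and compute and a tool call to move; the robot and the scene stay as the last step left them, time stands still between calls to the robot, and variables do not carry over. Pictures are saved under pics/ and viewed, and the job is handed in when it is done.

Besides the shell and the picture viewer there is one more tool, called in YAML: its name, and indented under it one key for each argument. drive_tool: Moves the arm, as the interface text tells. Its arguments: {"type":"object","properties":{"increments":{"type":"array"},"newtons":{"type":"number"}},"required":["increments"]}

```bash
ls; mkdir -p pics
python3 - <<'E'
from station import status,cams,ticket,arm
import cv2,numpy as np
np.set_printoptions(precision=4,suppress=True)
o=status.get_obs(); print(o)
for n in ['scene','top','wrist']:
    im=cams.capture(n); cv2.imwrite(f'pics/{n}0.png',im[:,:,::-1]); print(n,cams.get_calibration(n))
print([a for a in dir(arm) if a[0]!='_'])
E
```

```text
pics
{'clock': 0.0, 'joint_pos': array([-1.1975,  0.5921,  0.0483,  1.6098, -0.0333,  0.9427, -0.0337]), 'qvel': array([-0.0003,  0.0001,  0.0017,  0.0007,  0.0006, -0.0001,  0.0001]), 'joint_torque': array([  0.0001, -54.871 ,   1.5466, -19.812 ,   0.0094,   0.0088,
         0.    ]), 'tool_pos': array([0.3259, 0.6466, 0.198 ]), 'tool_rot': array([[ 0.45  , -0.0009, -0.893 ],
       [ 0.893 , -0.002 ,  0.45  ],
       [-0.0022, -1.    , -0.0001]]), 'force': array([-0.3669, -0.1375,  0.8992]), 'moment': array([ 0.0048, -0.0186,  0.022 ]), 'grip_width': 0.08524251523049124}
scene {'intrinsics': array([[445.8948,   0.    , 257.6486],
       [  0.    , 445.8948, 187.6482],
       [  0.    ,   0.    ,   1.    ]]), 'D': array([-0.0033,  0.    ,  0.    ,  0.    ,  0.    ]), 'eye': array([-0.0348,  0.5096,  0.8655]), 'orientation': array([[-0.7367, -0.4802,  0.4761],
       [-0.6762,  0.5333, -0.5083],
       [-0.0098, -0.6964, -0.7176]])}
top {'intrinsics': array([[433.8484,   0.    , 252.3051],
       [  0.    , 433.8484, 190.1239],
       [  0.    ,   0.    ,   1.    ]]), 'D': array([-0.0614,  0.    ,  0.    ,  0.    ,  0.    ]), 'eye': array([ 0.3053, -0.036 ,  1.1258]), 'orientation': array([[-0.0854, -0.973 ,  0.2144],
       [-0.9963,  0.0829, -0.0205],
       [ 0.0022, -0.2154, -0.9765]])}
wrist {'intrinsics': array([[276.2839,   0.    , 258.1934],
       [  0.    , 276.2839, 187.268 ],
       [  0.    ,   0.    ,   1.    ]]), 'D': array([-0.0416,  0.    ,  0.    ,  0.    ,  0.    ]), 'hand_eye': array([[ 1.    ,  0.0008, -0.    , -0.0008],
       [ 0.0003, -0.3116,  0.9502, -0.1742],
       [ 0.0007, -0.9502, -0.3116,  0.0802],
       [ 0.    ,  0.    ,  0.    ,  1.    ]])}
['MotionError', 'grasp_offset']
```

View pictures.

View pics/scene0.png

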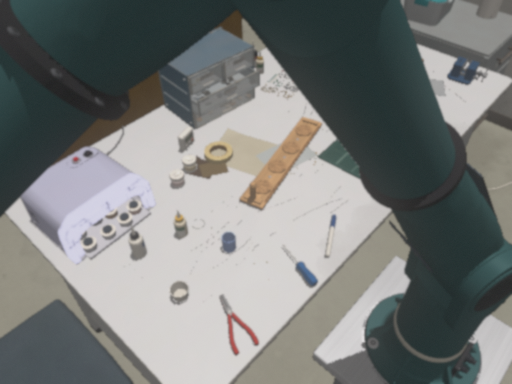

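View pics/top0.png

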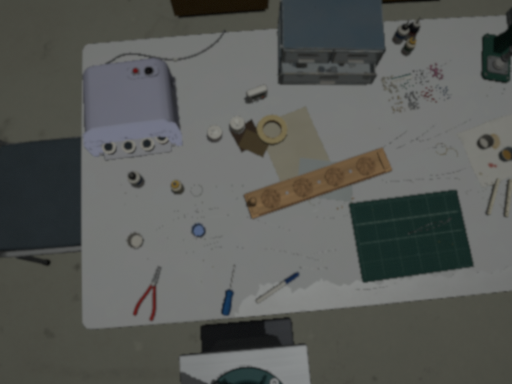

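View pics/wrist0.png

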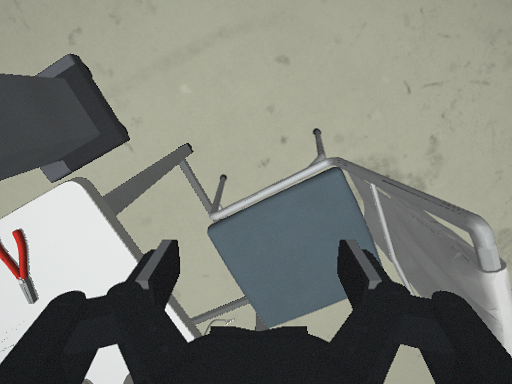

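```bash
cat > h.py <<'E'
import cv2,numpy as np
from station import status,cams,ticket,arm
np.set_printoptions(precision=4,suppress=True)
def cam(n,o=None):
    c=cams.get_calibration(n)
    if n=='wrist':
        H=c['hand_eye'];R=o['tool_rot']@H[:3,:3];p=o['tool_pos']+o['tool_rot']@H[:3,3]
    else: R=c['orientation'];p=c['eye']
    return c['intrinsics'],c['D'],R,p
def cast(C,uv,z):
    K,D,R,p=C
    n=cv2.undistortPoints(np.float64(uv).reshape(-1,1,2),K,D).reshape(-1,2)
    d=np.c_[n,np.ones(len(n))]@R.T
    return p+d*((z-p[2])/d[:,2])[:,None]
def proj(C,P):
    K,D,R,p=C
    Rw=R.T; 
    return cv2.projectPoints(np.float64(P).reshape(-1,1,3),cv2.Rodrigues(Rw)[0],-Rw@p,K,D)[0].reshape(-1,2)
def crop(f,x0,y0,x1,y1,s,out):
    im=cv2.imread(f)[y0:y1,x0:x1]; cv2.imwrite(out,cv2.resize(cv2.convertScaleAbs(im,alpha=1.5),None,fx=s,fy=s,interpolation=cv2.INTER_CUBIC))
E
python3 - <<'E'
from h import *
crop('pics/top0.png',100,110,260,260,5,'pics/topL.png')
crop('pics/top0.png',235,135,400,225,4,'pics/topR.png')
crop('pics/scene0.png',120,100,340,320,2.7,'pics/sceneC.png')
C=cam('top')
for nm,uv,z in [('tall',(135,178),.07),('small',(177,186),.06),('blue',(198,230),.04),('grey',(135,240),.028),('w1',(214,133),.03),('w2',(237,124),.05),('post',(250,203),.07),('a',(271,197),.015),('d',(365,164),.015)]:
    P=cast(C,uv,z)[0];print(nm,P,np.hypot(P[0],P[1]))
E
```

```text
tall [0.5933 0.2334 0.07  ] 0.6375797717410907
small [0.5661 0.1302 0.06  ] 0.5808279168063377
blue [0.453  0.0861 0.04  ] 0.46106193525521
grey [0.4424 0.2488 0.028 ] 0.5075531310222052
w1 [0.71   0.0295 0.03  ] 0.7106428325397584
w2 [ 0.7224 -0.0337  0.05  ] 0.7232311683605938
post [ 0.5051 -0.0497  0.07  ] 0.5074947732966825
a [ 0.5267 -0.1064  0.015 ] 0.5373399835679256
d [ 0.5948 -0.3653  0.015 ] 0.6980334327752596
```

View pics/topL.png

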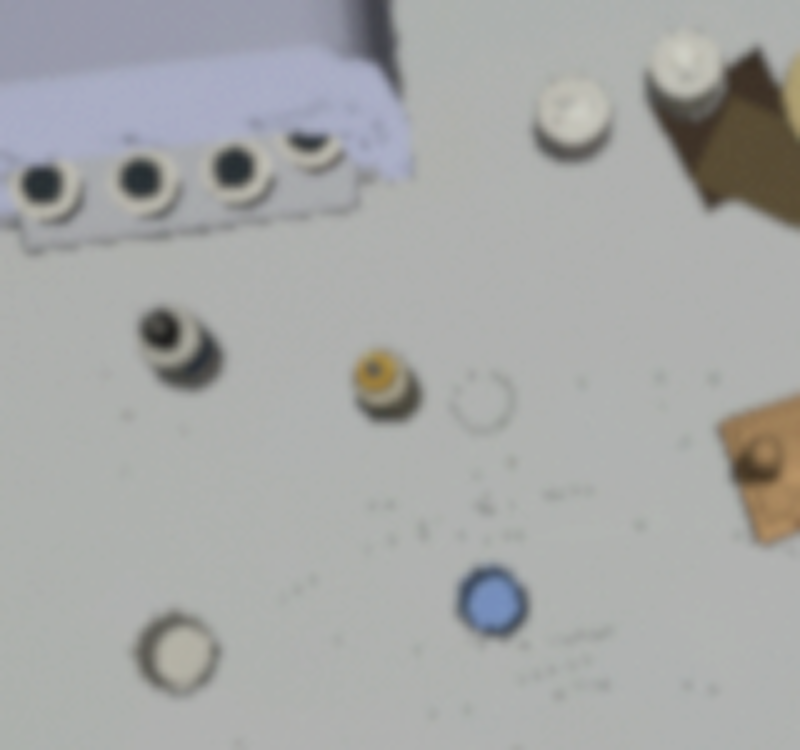

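View pics/topR.png

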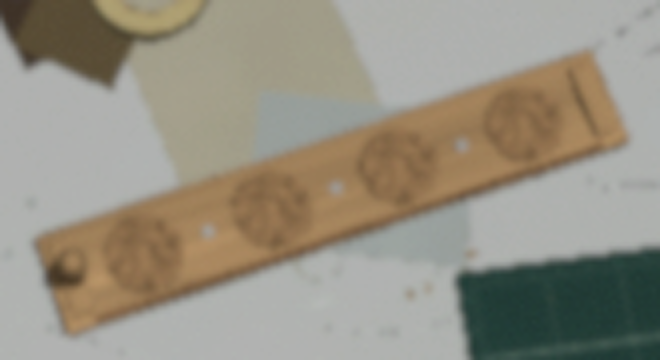

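View pics/sceneC.png

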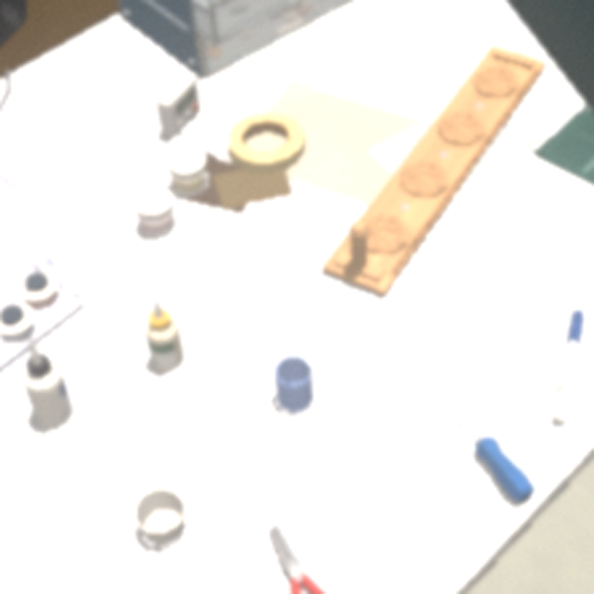

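drive_tool:
  increments:
    - [0,0,0,2.2,-5.6,0,8.5]
    - [0,0,0,4.4,-11.2,0,8.5]
    - [0,0,0,6.6,-16.8,0,8.5]
    - [0,0,0,8.8,-22.4,0,8.5]
    - [0,0,0,11,-28,0,8.5]
    - [0,0,0,13.2,-33.6,0,8.5]
    - [0,0,0,15.4,-39.2,0,8.5]
    - [0,0,0,17.4,-44.7,0,8.5]

```text
clock: 1.15
tool_pos: [0.5008, 0.1985, 0.1992]
tool_rot: [[0.45, 0.0, -0.893], [0.893, 0.0, 0.45], [0.0, -1.0, -0.0]]
force: [2.2, -0.1, -0.2]
grip_width: 0.085
```

drive_tool:
  increments:
    - [0,0,0,0,0,0,8.5]
    - [0,0,0,0,0,0,8.5]

```text
clock: 1.4
tool_pos: [0.5001, 0.2007, 0.1991]
tool_rot: [[0.45, -0.0, -0.893], [0.893, 0.0, 0.45], [0.0, -1.0, 0.001]]
force: [1.1, -0.3, -0.5]
grip_width: 0.085
```

Run:
```python
from h import *
o=status.get_obs(); print(o['clock'],o['tool_pos'],o['tool_rot'])
im=cams.capture('wrist'); cv2.imwrite('pics/wrist1.png',im[:,:,::-1])
np.save('o1.npy',o,allow_pickle=True)
C=cam('wrist',o)
print(proj(C,[[.593,.233,.07],[.566,.130,.06],[.453,.086,.04],[.442,.249,.028]]))
```

```text
1.4 [0.5001 0.2007 0.1991] [[ 0.4504 -0.0003 -0.8928]
 [ 0.8928  0.0005  0.4504]
 [ 0.0003 -1.      0.0005]]
[[317.0324 225.8482]
 [232.4966 238.2203]
 [160.2881 172.5239]
 [273.0384 102.9178]]
```

View pics/wrist1.png

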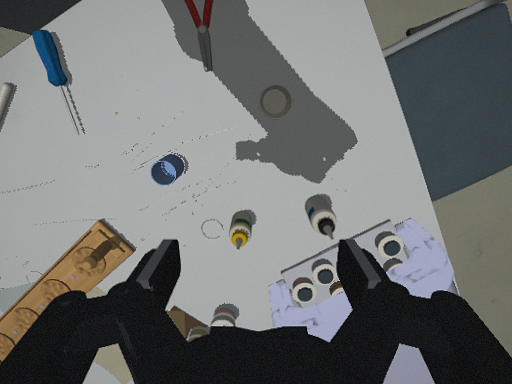

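Run:
```python
from h import *
im=cv2.imread('pics/wrist1.png')
t=[]
for (x,y) in [(318,220),(239,230),(167,169),(276,101)]:
    t.append(cv2.resize(cv2.convertScaleAbs(im[y-25:y+25,x-25:x+25],alpha=1.5),(390,290),interpolation=cv2.INTER_CUBIC))
cv2.imwrite('pics/w1z.png',np.vstack([np.hstack(t[:2]),np.hstack(t[2:])]))
```

```text
(no output)
```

View pics/w1z.png

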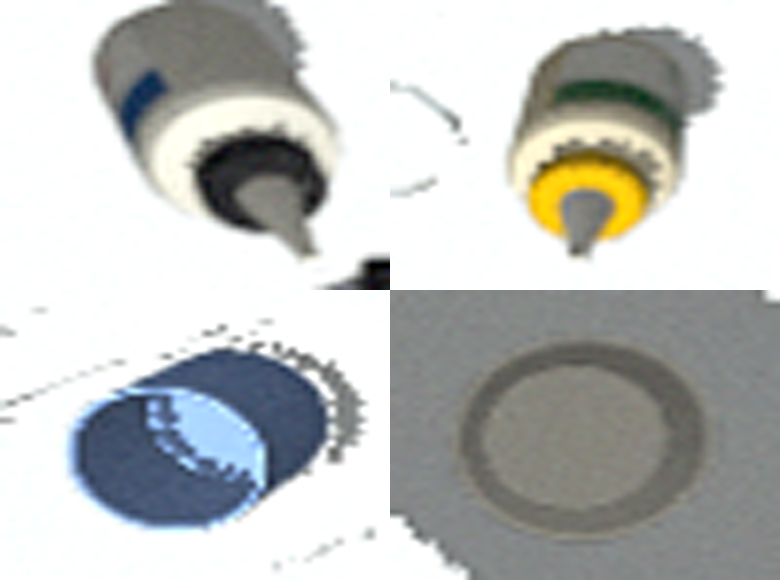

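Run:
```python
from h import *
o=np.load('o1.npy',allow_pickle=True).item(); C=cam('wrist',o); T=cam('top')
for n,uv,z in [('tall collar',(326.6,227.5),.073),('tall tip',(332.7,239),.102),('tall shoulder',(324.3,222.9),.064),('small collar',(239.5,238.8),.061),('small tip',(238.1,248.4),.086),('vial',(163.8,172.7),.04),('cup',(275.9,101.6),.028)]:
    print(n,cast(C,[uv],z)[0])
print('top')
for n,uv,z in [('tall collar',(132.3,176),.074),('small',(175.6,184.2),.062),('vial',(198.6,230.2),.04),('cup',(135.6,240.5),.028)]:
    print(n,cast(T,[uv],z)[0])
# width checks
print(np.linalg.norm(np.diff(cast(C,[(142+72/7.8,172.7),(142+267/7.8,172.7)],.04),axis=0)),np.linalg.norm(np.diff(cast(C,[(251+72/7.8,101.6),(251+317/7.8,101.6)],.028),axis=0)))
# rail in top: orange mask
im=cv2.imread('pics/top0.png');hsv=cv2.cvtColor(im,cv2.COLOR_BGR2HSV)
m=cv2.inRange(hsv,(8,90,60),(22,255,255)); m[:130]=0;m[230:]=0;m[:,:235]=0;m[:,400:]=0
c=max(cv2.findContours(m,0,1)[0],key=cv2.contourArea); r=cv2.minAreaRect(c);b=cv2.boxPoints(r);print(r)
B=cast(T,b,.012);print(B,B.mean(0),[np.linalg.norm(B[i]-B[i-1]) for i in range(4)])
g=cv2.createCLAHE(3,(4,4)).apply(cv2.cvtColor(im,cv2.COLOR_BGR2GRAY))[130:230,235:400]
g=cv2.resize(g,None,fx=4,fy=4,interpolation=cv2.INTER_CUBIC)
h=cv2.HoughCircles(g,cv2.HOUGH_GRADIENT,1.5,200//1-60,param1=100,param2=20,minRadius=32,maxRadius=46)
for q in h[0]: print(q, cast(T,[(q[0]/4+235-.375,q[1]/4+130-.375)],.015)[0])
```

```text
tall collar [0.5986 0.2425 0.073 ]
tall tip [0.5984 0.2426 0.102 ]
tall shoulder [0.5966 0.2425 0.064 ]
small collar [0.5703 0.1379 0.061 ]
small tip [0.5694 0.1383 0.086 ]
vial [0.4552 0.0898 0.04  ]
cup [0.4422 0.2527 0.028 ]
top
tall collar [0.598  0.2391 0.074 ]
small [0.5705 0.1332 0.062 ]
vial [0.4523 0.0846 0.04  ]
cup [0.441  0.2473 0.028 ]
0.03166760512534778 0.037667966440198014
((317.2956237792969, 182.13275146484375), (24.3809814453125, 146.75872802734375), 71.02959442138672)
[[ 0.5401 -0.0365  0.012 ]
 [ 0.6397 -0.4215  0.012 ]
 [ 0.5739 -0.433   0.012 ]
 [ 0.4775 -0.052   0.012 ]] [ 0.5578 -0.2358  0.012 ] [np.float64(0.06453786234841134), np.float64(0.3976285583302381), np.float64(0.06679632571065128), np.float64(0.39297480481129937)]
[498.75 321.75  45.05] [ 0.4725 -0.3327  0.015 ]
[135.75   2.25  45.05] [ 0.711  -0.1174  0.015 ]
[528.75 162.75  38.45] [ 0.5771 -0.3677  0.015 ]
```

Run:
```python
from h import *
o=np.load('o1.npy',allow_pickle=True).item(); C=cam('wrist',o); T=cam('top')
for z in (0,.03,.06): print(z,cast(C,[(283,273),(393,222),(390,245),(322,272)],z)[:,:2].ravel(),'top',cast(T,[(104,159),(171,150),(128,146)],z)[:,:2].ravel())
```

```text
0 [0.6832 0.1518 0.6772 0.337  0.7128 0.3208 0.7097 0.2079] top [0.673  0.3347 0.6825 0.1511 0.7043 0.2683]
0.03 [0.6627 0.1585 0.6572 0.3289 0.6899 0.314  0.6871 0.2102] top [0.6632 0.3249 0.6725 0.1461 0.6937 0.2602]
0.06 [0.6422 0.1653 0.6372 0.3208 0.667  0.3072 0.6645 0.2125] top [0.6534 0.315  0.6624 0.1411 0.6831 0.2521]
```

drive_tool:
  increments:
    - [0,0,0,4.9,2,0,8.5]
    - [0,0,0,9.8,4.1,0,8.5]
    - [0,0,0,9.8,4.1,-3,8.5]
    - [0,0,0,9.8,4.1,-6,8.5]
    - [0,0,0,9.8,4.1,-6,8.5]
    - [0,0,0,9.8,4.1,-6,8.5]

```text
clock: 2.2
tool_pos: [0.5983, 0.2431, 0.14]
tool_rot: [[0.448, 0.001, -0.894], [0.894, 0.001, 0.448], [0.001, -1.0, -0.0]]
force: [-0.3, -0.3, 1.2]
grip_width: 0.0852
```

```bash
cat >> h.py <<'E'
def snap(tag):
    o=status.get_obs(); im=cams.capture('wrist'); cv2.imwrite(f'pics/{tag}.png',im[:,:,::-1]); np.save(f'{tag}.npy',o,allow_pickle=True)
    print(o['clock'],o['tool_pos'],o['tool_rot'].ravel(),o['grip_width']); return o,cam('wrist',o)
E
python3 - <<'E'
from h import *
snap('w2')
E
```

```text
2.2 [0.5983 0.2431 0.14  ] [ 0.4482  0.0009 -0.8939  0.8939  0.0009  0.4482  0.0012 -1.     -0.0004] 0.08520997021221662
```

View pics/w2.png

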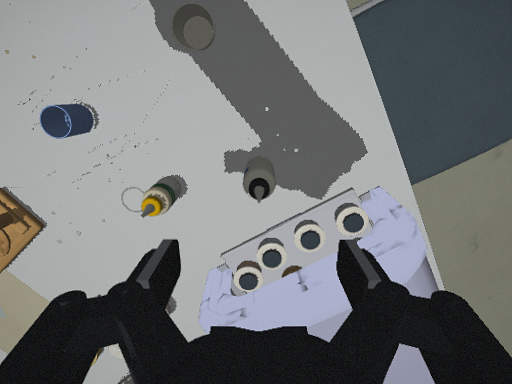

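Run:
```python
from h import *
o=np.load('w2.npy',allow_pickle=True).item(); C=cam('wrist',o)
im=cv2.imread('pics/w2.png'); cv2.imwrite('pics/w2z.png',cv2.resize(cv2.convertScaleAbs(im[150:210,225:295],alpha=1.8),None,fx=8,fy=8,interpolation=cv2.INTER_CUBIC))
p=o['tool_pos']
for z in (.0,.064,.073,.102): print(proj(C,[[p[0],p[1],z]]))
```

```text
[[258.7475 168.7255]]
[[258.9412 185.4223]]
[[258.9758 188.4117]]
[[259.1052 199.5778]]
```

View pics/w2z.png

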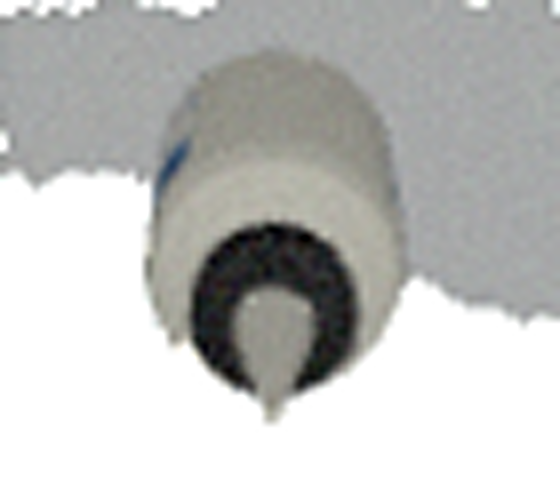

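drive_tool:
  increments:
    - [0,0,0,0,-0.1,-3,8.5]
    - [0,0,0,0,-0.1,-6,8.5]
    - [0,0,0,0,-0.1,-8.5,8.5]
    - [0,0,0,0,-0.1,-10.3,8.5]
    - [0,0,0,0,-0.1,-10.3,5]
    - [0,0,0,0,-0.1,-10.3,4]
    - [0,0,0,0,-0.1,-10.3,2.5]
    - [0,0,0,0,-0.1,-10.3,2.5]
  newtons: 40

```text
clock: 3.25
tool_pos: [0.5988, 0.2407, 0.037]
tool_rot: [[0.45, 0.001, -0.893], [0.893, 0.001, 0.45], [0.001, -1.0, -0.001]]
force: [-0.6, -0.2, 0.1]
grip_width: 0.0251
```

drive_tool:
  increments:
    - [0,0,0,0,0,0,2.5]
    - [0,0,0,0,0,0,2.5]
    - [0,0,0,0,0,1.5,2.5]
    - [0,0,0,0,0,4,2.5]
    - [0,0,0,0,0,7,2.5]
    - [0,0,0,0,0,10,2.5]
    - [0,0,0,0,0,10,2.5]

```text
clock: 4.12
tool_pos: [0.6006, 0.2413, 0.1399]
tool_rot: [[0.45, 0.006, -0.893], [0.893, 0.003, 0.45], [0.005, -1.0, -0.004]]
force: [0.2, -0.1, 0.1]
grip_width: 0.025
```

Run:
```python
from h import *
snap('w3')
```

```text
4.125 [0.6006 0.2413 0.1399] [ 0.4502  0.0061 -0.8929  0.8929  0.0028  0.4503  0.0052 -1.     -0.0042] 0.025039988149643994
```

View pics/w3.png

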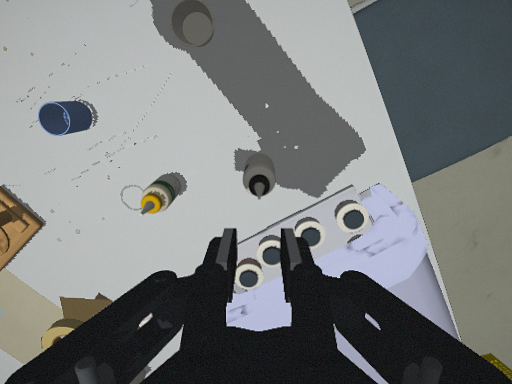

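Run:
```python
from h import *
print(arm.grasp_offset)
o=status.get_obs();p=o['tool_pos']
for n in ('scene','top'):
    im=cams.capture(n); cv2.imwrite(f'pics/{n}3.png',im[:,:,::-1]); 
    print(n,proj(cam(n),[p,p+[0,0,.019],p+[0,0,.073],[p[0],p[1],0]]))
im=cv2.imread('pics/w3.png');cv2.imwrite('pics/w3z.png',cv2.resize(cv2.convertScaleAbs(im[140:310,180:340],alpha=2.5),None,fx=3.5,fy=3.5,interpolation=cv2.INTER_CUBIC))
print(proj(cam('wrist',o),[p,p+[0,0,.019]]))
crop('pics/scene3.png',60,120,260,300,3.5,'pics/scene3z.png')
```

```text
0.0187
scene [[128.5666 214.9225]
 [126.6205 209.0856]
 [120.7715 191.5395]
 [141.2107 252.8339]]
top [[124.3798 168.8876]
 [122.0625 166.7405]
 [114.995  160.1881]
 [139.0321 182.4483]]
[[259.3291 219.0665]
 [259.516  231.9038]]
```

View pics/w3z.png

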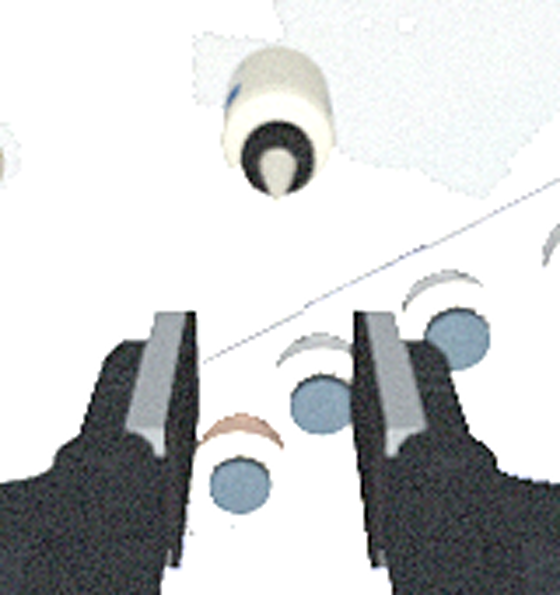

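View pics/scene3z.png

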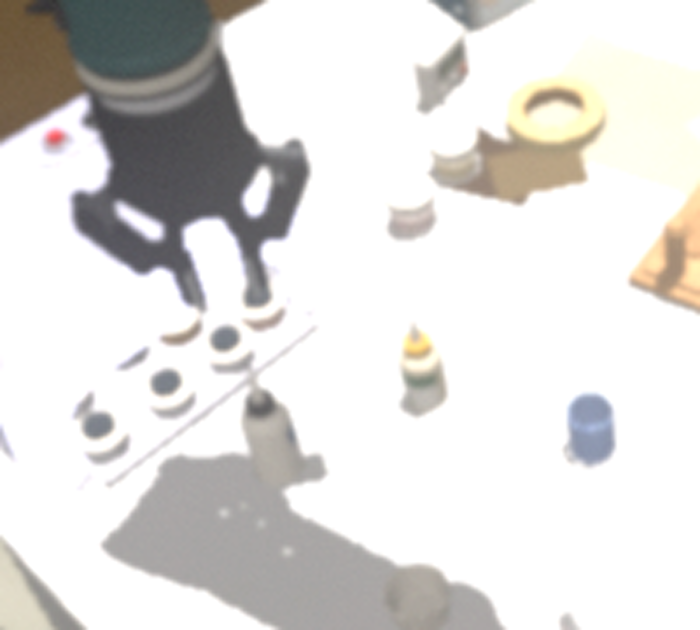

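View pics/top3.png

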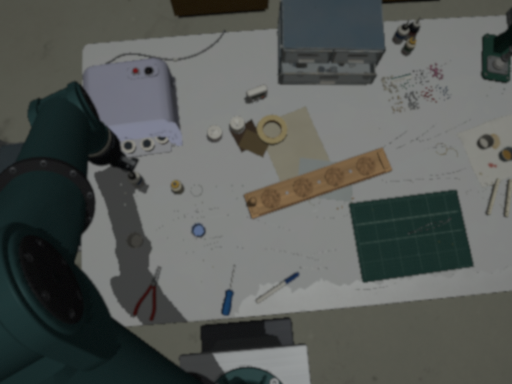

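drive_tool:
  increments:
    - [0,0,0,-0.1,0.1,0,8.5]
    - [0,0,0,-0.1,0.1,0,8.5]
    - [0,0,0,-0.1,0.1,-4,8.5]
    - [0,0,0,-0.1,0.1,-8,8.5]
    - [0,0,0,-0.1,0.1,-10.5,8.5]
    - [0,0,0,-0.1,0.1,-12,8.5]
    - [0,0,0,-0.1,0.1,-13,8.5]
    - [0,0,0,-0.1,0.1,-13,8.5]

```text
clock: 5.28
tool_pos: [0.5972, 0.2414, 0.0059]
tool_rot: [[0.45, -0.0, -0.893], [0.893, -0.0, 0.45], [-0.0, -1.0, 0.0]]
force: [-0.5, 0.1, 0.1]
grip_width: 0.085
```

drive_tool:
  increments:
    - [0,0,0,0,0,0,5]
    - [0,0,0,0,0,0,3.5]
    - [0,0,0,0,0,0,2.5]
    - [0,0,0,0,0,0,2.5]
    - [0,0,0,0,0,0,2.5]
    - [0,0,0,0,0,0,2.5]

```text
clock: 6.02
tool_pos: [0.598, 0.2419, 0.0071]
tool_rot: [[0.45, 0.001, -0.893], [0.893, 0.001, 0.45], [0.001, -1.0, -0.001]]
force: [-0.3, -0.3, 6.0]
grip_width: 0.0306
```

Run:
```python
from h import *
snap('w4')
```

```text
6.025 [0.598  0.2419 0.0071] [ 0.45    0.0014 -0.893   0.893   0.0008  0.45    0.0013 -1.     -0.0009] 0.030592067709266056
```

View pics/w4.png

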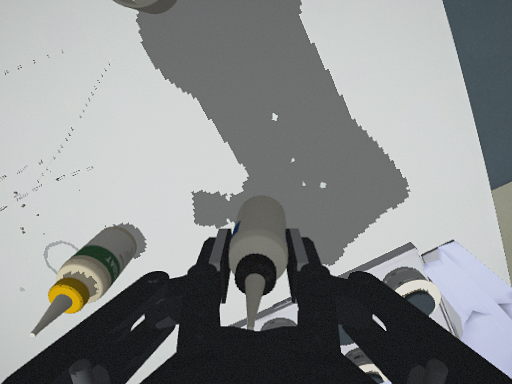

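drive_tool:
  increments:
    - [0,0,0,0,0,1,2.5]
    - [0,0,0,0,0,3,2.5]
    - [0,0,0,0,0,6,2.5]
    - [0,0,0,0,0,9,2.5]
    - [0,0,0,0,0,12,2.5]
    - [0,0,0,0,0,13,2.5]
    - [0,0,0,0,0,13,2.5]

```text
clock: 6.95
tool_pos: [0.5975, 0.2416, 0.1371]
tool_rot: [[0.45, 0.001, -0.893], [0.893, 0.001, 0.45], [0.001, -1.0, -0.001]]
force: [-0.2, -0.6, -1.1]
grip_width: 0.0308
```

Run:
```python
from h import *
o,C=snap('w5'); print(o['force'])
im=cams.capture('scene');cv2.imwrite('pics/scene5.png',im[:,:,::-1])
crop('pics/scene5.png',60,120,260,300,3.5,'pics/scene5z.png')
```

```text
6.95 [0.5975 0.2416 0.1371] [ 0.45    0.0014 -0.893   0.893   0.0007  0.45    0.0012 -1.     -0.0009] 0.03078947045315452
[-0.1984 -0.5974 -1.0563]
```

View pics/w5.png

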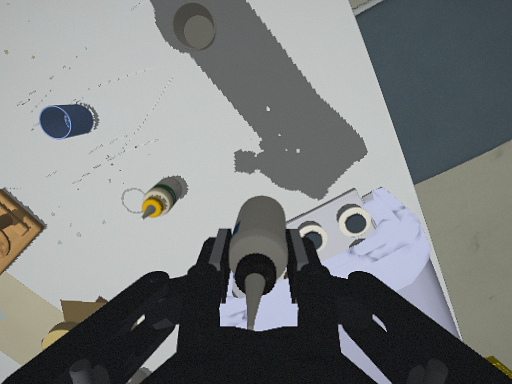

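View pics/scene5z.png

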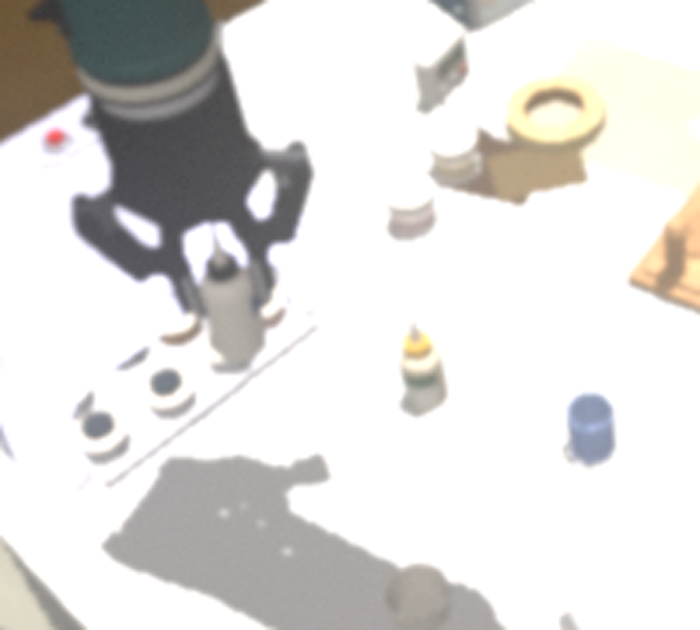

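drive_tool:
  increments:
    - [0,0,-3,-0.2,-2,3,2.5]
    - [0,0,-9,-0.8,-7,6.3,2.5]
    - [0,0,-16,-1.4,-12.5,6.3,2.5]
    - [0,0,-23,-2,-18,6.3,2.5]
    - [0,0,-30,-2.6,-23.5,6.3,2.5]
    - [0,0,-37,-3.2,-29,6.3,2.5]
    - [0,0,-43,-3.8,-34.5,6.3,2.5]
    - [0,0,-48.6,-4.4,-39.5,6.3,2.5]

```text
clock: 8.05
tool_pos: [0.5519, -0.1554, 0.1978]
tool_rot: [[0.968, -0.003, -0.249], [0.249, -0.0, 0.968], [-0.003, -1.0, 0.001]]
force: [-0.1, -0.8, 0.2]
grip_width: 0.031
```

drive_tool:
  increments:
    - [0,0,0,-0.2,-2.5,0,2.5]
    - [0,0,0,-0.4,-3.7,0,2.5]
    - [0,0,0,-0.4,-3.7,0,2.5]
    - [0,0,0,-0.4,-3.7,0,2.5]

```text
clock: 8.55
tool_pos: [0.5495, -0.1885, 0.1987]
tool_rot: [[0.967, -0.001, -0.255], [0.255, 0.001, 0.967], [-0.0, -1.0, 0.001]]
force: [0.3, 0.3, -1.3]
grip_width: 0.0309
```

Run:
```python
from h import *
o,C=snap('w6'); print(o['force'],np.degrees(np.arctan2(o['tool_rot'][1,0],o['tool_rot'][0,0])))
```

```text
8.55 [ 0.5495 -0.1885  0.1987] [ 0.9668 -0.0008 -0.2555  0.2555  0.0013  0.9668 -0.0004 -1.      0.0015] 0.030888346536362184
[ 0.2989  0.2932 -1.3406] 14.801244276317618
```

View pics/w6.png

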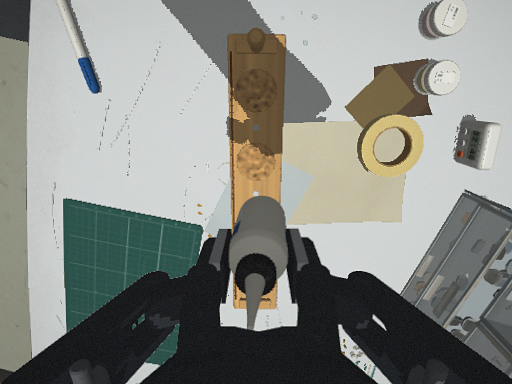

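Run:
```python
from h import *
im=cv2.imread('pics/w6.png');cv2.imwrite('pics/w6z.png',cv2.resize(cv2.convertScaleAbs(im[20:200,210:305],alpha=1.4),(95*6,180*3),interpolation=cv2.INTER_CUBIC))
o=np.load('w6.npy',allow_pickle=True).item(); C=cam('wrist',o)
print(cast(C,[(256,90),(256,159)],.015), proj(C,[[.5495,-.1885,.015]]))
```

```text
[[ 0.5235 -0.1043  0.015 ]
 [ 0.5455 -0.1879  0.015 ]] [[258.8403 160.1991]]
```

View pics/w6z.png

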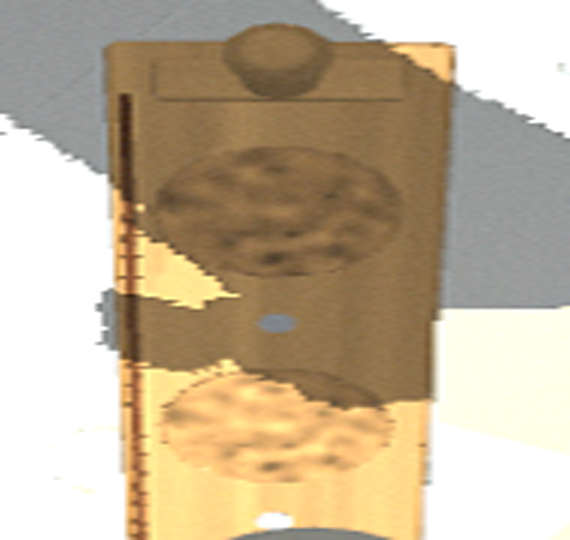

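Run:
```python
from h import *
o=np.load('w6.npy',allow_pickle=True).item(); C=cam('wrist',o)
P=cast(C,[(256.3,89.9),(255.7,160.9)],.015);Q=cast(C,[(255.7,127.2),(255.4,193.3)],.012)
print(P,np.linalg.norm(P[0]-P[1]),Q,np.linalg.norm(Q[0]-Q[1]))
w=cast(C,[(210+157/6-.4,90),(210+403/6-.4,90)],.015);print('w',np.linalg.norm(w[0]-w[1]))
# held bottle axis: collar centre
o=np.load('w5.npy',allow_pickle=True).item(); C=cam('wrist',o)
im=cv2.imread('pics/w5.png');cv2.imwrite('pics/w5z.png',cv2.resize(cv2.convertScaleAbs(im[185:340,200:320],alpha=2),None,fx=3.5,fy=3.5,interpolation=cv2.INTER_CUBIC))
p=o['tool_pos']
print(proj(C,[[p[0],p[1],p[2]-.007+h] for h in (0,.064,.073,.102)]))
```

```text
[[ 0.5238 -0.1041  0.015 ]
 [ 0.5457 -0.1905  0.015 ]] 0.08913420196168903 [[ 0.5346 -0.1483  0.012 ]
 [ 0.5571 -0.2355  0.012 ]] 0.09005033253360985
w 0.050374874904948665
[[259.0538 214.0269]
 [259.4829 266.3318]
 [259.5751 277.6037]
 [259.974  326.4982]]
```

View pics/w5z.png

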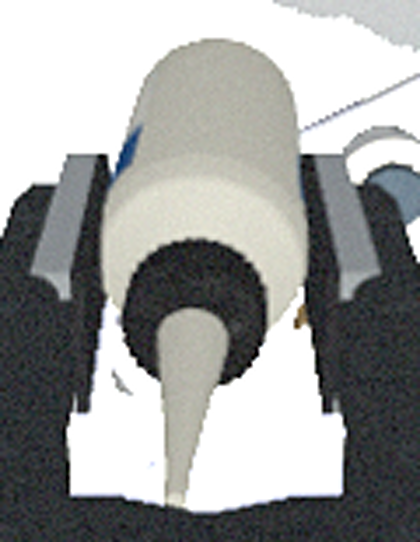

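drive_tool:
  increments:
    - [0,0,0,-0.9,2.7,0,2.5]
    - [-0.4,1.6,0,-1.9,5.5,0,2.5]
    - [-0.8,3.2,0,-2.7,8.2,0,2.5]
    - [-0.8,3.2,0,-2.7,8.2,-3,2.5]
    - [-0.8,3.2,0,-2.7,8.2,-6,2.5]
    - [-0.8,3.2,0,-2.7,8.2,-9,2.5]
    - [-0.8,3.2,0,-2.7,8.2,-9,2.5]
    - [-0.8,3.2,0,-2.7,8.2,-9,2.5]

```text
clock: 9.6
tool_pos: [0.5231, -0.1081, 0.11]
tool_rot: [[0.966, -0.055, -0.254], [0.254, -0.014, 0.967], [-0.056, -0.998, 0.0]]
force: [0.2, -0.6, -0.6]
grip_width: 0.0309
```

Run:
```python
from h import *
o,C=snap('w7'); print(o['force'])
im=cv2.imread('pics/w7.png');cv2.imwrite('pics/w7z.png',cv2.resize(cv2.convertScaleAbs(im[50:340,180:340],alpha=2),None,fx=2,fy=2,interpolation=cv2.INTER_CUBIC))
im=cams.capture('scene');cv2.imwrite('pics/scene7.png',im[:,:,::-1])
crop('pics/scene7.png',200,70,340,210,4,'pics/scene7z.png')
```

```text
9.6 [ 0.5231 -0.1081  0.11  ] [ 0.9657 -0.0546 -0.254   0.2536 -0.014   0.9672 -0.0563 -0.9984  0.0003] 0.030901834798025562
[ 0.1504 -0.6052 -0.6221]
```

View pics/w7z.png

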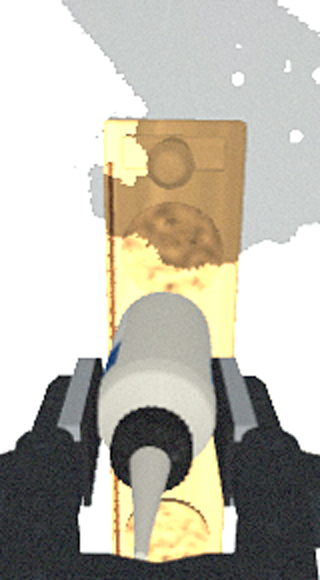

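View pics/scene7z.png

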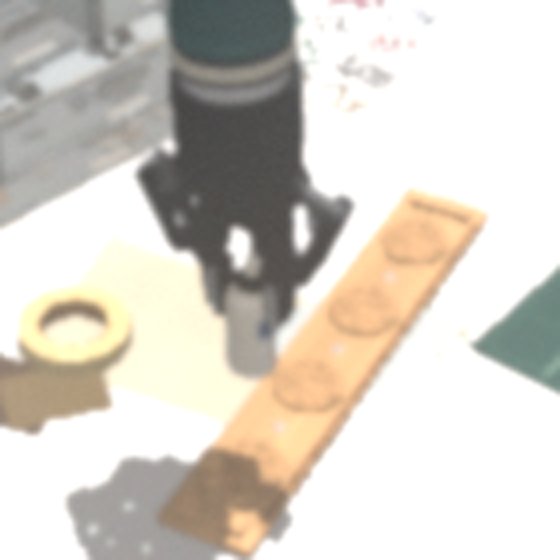

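drive_tool:
  increments:
    - [0,0,0,-0.1,0.2,-2.5,2.5]
    - [0,0,0,-0.1,0.2,-5,2.5]
    - [0,0,0,-0.1,0.2,-7,2.5]
    - [0,0,0,-0.1,0.2,-8,2.5]
    - [0,0,0,-0.1,0.2,-8.3,2.5]
    - [0,0,0,-0.1,0.2,-8.3,2.5]

```text
clock: 10.45
tool_pos: [0.5218, -0.1067, 0.0268]
tool_rot: [[0.966, -0.055, -0.253], [0.253, -0.014, 0.967], [-0.056, -0.998, 0.0]]
force: [0.5, -0.5, -0.6]
grip_width: 0.0306
```

drive_tool:
  increments:
    - [0,0,0,0,0,-0.2,2.5]
    - [0,0,0,0,0,-0.2,2.5]

```text
clock: 10.7
tool_pos: [0.5215, -0.1066, 0.0245]
tool_rot: [[0.966, -0.055, -0.253], [0.253, -0.014, 0.967], [-0.057, -0.998, 0.0]]
force: [-0.1, 0.3, -0.7]
grip_width: 0.031
```

Run:
```python
from h import *
o,C=snap('w8'); print(o['force'])
P=proj(C,[[.5234,-.1048,.015]]);print(P)
```

```text
10.7 [ 0.5215 -0.1066  0.0245] [ 0.9659 -0.0552 -0.253   0.2526 -0.014   0.9675 -0.057  -0.9984  0.0004] 0.030962850171591578
[-0.0838  0.273  -0.6735]
[[262.9369 211.146 ]]
```

View pics/w8.png

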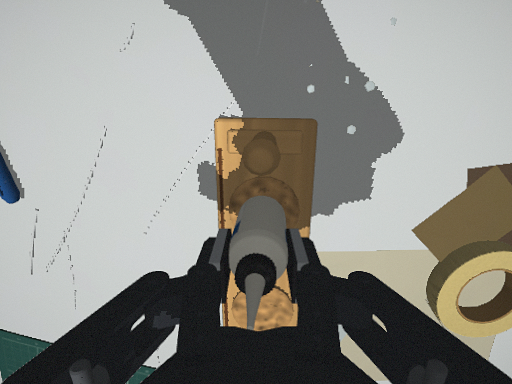

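drive_tool:
  increments:
    - [0,0,0,0,0,-0.1,2.5]
    - [0,0,0,0,0,-0.2,2.5]
    - [0,0,0,0,0,-0.2,2.5]

```text
clock: 11.12
tool_pos: [0.5212, -0.1065, 0.0221]
tool_rot: [[0.966, -0.056, -0.253], [0.253, -0.014, 0.967], [-0.058, -0.998, 0.001]]
force: [-0.5, -0.1, -0.7]
grip_width: 0.031
```

drive_tool:
  increments:
    - [0,0,0,0,0,-0.1,2.5]
    - [0,0,0,0,0,-0.1,2.5]

```text
clock: 11.38
tool_pos: [0.5213, -0.1069, 0.0219]
tool_rot: [[0.966, -0.056, -0.253], [0.252, -0.014, 0.968], [-0.057, -0.998, 0.001]]
force: [-1.2, -0.2, 5.4]
grip_width: 0.0311
```

drive_tool:
  increments:
    - [0,0,0,0,0,-0.1,2.5]
    - [0,0,0,0,0,-0.1,2.5]

```text
clock: 11.62
tool_pos: [0.5214, -0.1071, 0.0218]
tool_rot: [[0.966, -0.055, -0.252], [0.252, -0.014, 0.968], [-0.057, -0.998, 0.001]]
force: [-2.1, -0.0, 14.3]
grip_width: 0.0308
```

drive_tool:
  increments:
    - [0,0,0,0,0,0.1,3]
    - [0,0,0,0,0,0.1,3.3]
    - [0,0,0,0,0,0.1,3.6]
    - [0,0,0,0,0,0.1,4]
    - [0,0,0,0,0,0.1,5]
    - [0,0,0,0,0,0.1,6.5]
    - [0,0,0,0,0,0.1,8]
    - [0,0,0,0,0,0.1,8]

```text
clock: 12.62
tool_pos: [0.5213, -0.1066, 0.0212]
tool_rot: [[0.966, -0.056, -0.253], [0.253, -0.014, 0.967], [-0.058, -0.998, 0.001]]
force: [0.6, 0.2, 0.1]
grip_width: 0.0799
```

Run:
```python
from h import *
o,C=snap('w9'); print(o['force'])
P=proj(C,[[.5234,-.1048,.015]]);print(P)
```

```text
12.625 [ 0.5213 -0.1066  0.0212] [ 0.9659 -0.0558 -0.253   0.2526 -0.014   0.9675 -0.0575 -0.9983  0.0006] 0.07994302402930152
[0.6157 0.1559 0.108 ]
[[263.0504 213.066 ]]
```

View pics/w9.png

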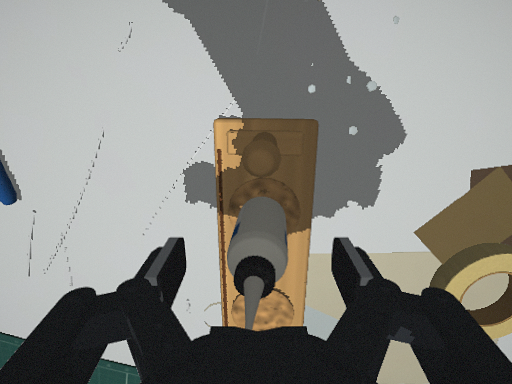

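drive_tool:
  increments:
    - [0,0,0,0,0,3,8]
    - [0,0,0,0,0,7,8.5]
    - [0,0,0,0,0,12,8.5]
    - [0.8,-3.2,0,0,0,17.9,8.5]
    - [0.8,-3.2,0,0,0,17.9,8.5]
    - [0.8,-3.2,0,0,0,17.9,8.5]

```text
clock: 13.42
tool_pos: [0.5208, -0.1063, 0.2001]
tool_rot: [[0.967, -0.0, -0.253], [0.253, 0.0, 0.967], [-0.0, -1.0, 0.0]]
force: [0.2, 0.6, 0.2]
grip_width: 0.085
```

Run:
```python
from h import *
o,C=snap('w10'); print(o['force'])
print(proj(C,[[.5234,-.1048,z] for z in (.015,.079,.088,.117)]))
im=cv2.imread('pics/w10.png');cv2.imwrite('pics/w10z.png',cv2.resize(cv2.convertScaleAbs(im[90:250,190:330],alpha=1.5),None,fx=4,fy=3.5,interpolation=cv2.INTER_CUBIC))
```

```text
13.425 [ 0.5208 -0.1063  0.2001] [ 0.9674 -0.0002 -0.2531  0.2531  0.0004  0.9674 -0.0001 -1.      0.0004] 0.08498283045607982
[0.2231 0.586  0.2017]
[[260.9544 159.2498]
 [261.4546 171.7086]
 [261.5414 173.8712]
 [261.8584 181.7765]]
```

View pics/w10z.png

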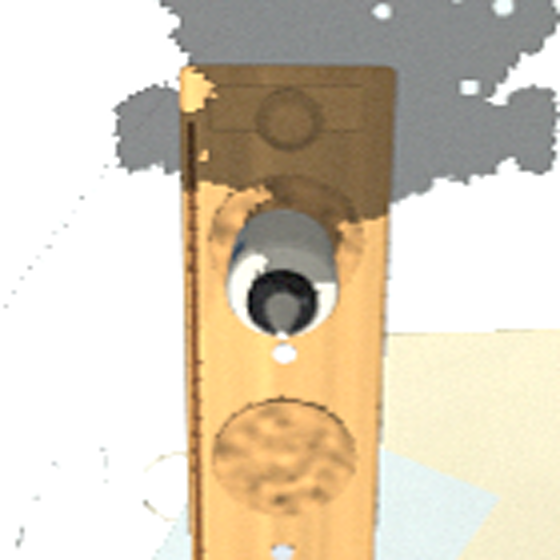

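drive_tool:
  increments:
    - [0,0,0,0.9,4.5,0,8.5]
    - [0,0,0,2,10,0,8.5]
    - [0,0,0,3.1,15.5,0,8.5]
    - [0,0,0,4.1,20.5,-2,8.5]
    - [0,0,0,4.9,24.2,-4,8.5]
    - [0,0,0,4.9,24.2,-6,8.5]
    - [0,0,0,4.9,24.2,-6,8.5]
    - [0,0,0,4.9,24.2,-6,8.5]

```text
clock: 14.48
tool_pos: [0.57, 0.1345, 0.1396]
tool_rot: [[0.968, -0.001, -0.252], [0.252, -0.001, 0.968], [-0.002, -1.0, -0.001]]
force: [0.8, 0.9, 0.7]
grip_width: 0.0848
```

Run:
```python
from h import *
o,C=snap('w11'); print(o['force'])
p=o['tool_pos']
print(proj(C,[[p[0],p[1],z] for z in (0,.054,.062,.086)]))
im=cv2.imread('pics/w11.png');cv2.imwrite('pics/w11z.png',cv2.resize(cv2.convertScaleAbs(im[120:240,200:320],alpha=1.5),None,fx=4,fy=4,interpolation=cv2.INTER_CUBIC))
```

```text
14.475 [0.57   0.1345 0.1396] [ 0.9678 -0.0013 -0.2518  0.2518 -0.0011  0.9678 -0.0016 -1.     -0.0007] 0.08481904644387382
[0.8268 0.95   0.6916]
[[259.0017 168.1214]
 [259.0241 181.6736]
 [259.0282 184.1296]
 [259.0418 192.4262]]
```

View pics/w11z.png

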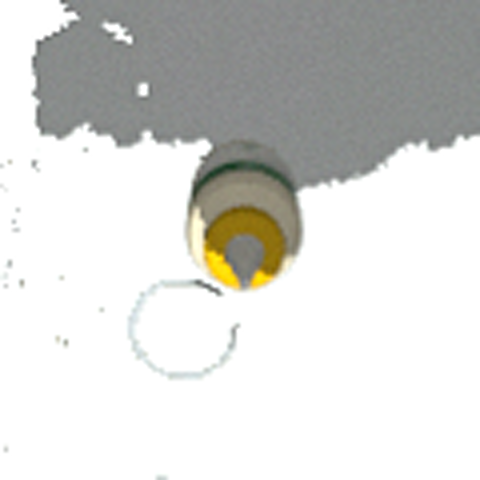

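View pics/w11.png

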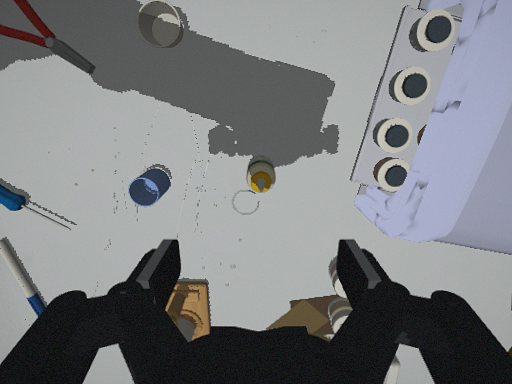

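drive_tool:
  increments:
    - [0,0,0,0.1,0.2,-3,8.5]
    - [0,0,0,0.1,0.2,-7,8.5]
    - [0,0,0,0.1,0.2,-11,8.5]
    - [0,0,0,0.1,0.2,-14,8.5]
    - [0,0,0,0.1,0.2,-15.1,8.5]
    - [0,0,0,0.1,0.2,-15.1,8.5]

```text
clock: 15.28
tool_pos: [0.5716, 0.137, -0.0105]
tool_rot: [[0.968, 0.0, -0.252], [0.252, -0.0, 0.968], [0.0, -1.0, -0.0]]
force: [-0.0, 0.1, -0.0]
grip_width: 0.0849
```

drive_tool:
  increments:
    - [0,0,0,0,0,0,5]
    - [0,0,0,0,0,0,3.5]
    - [0,0,0,0,0,0,2.3]
    - [0,0,0,0,0,0,2.3]
    - [0,0,0,0,0,0,2.3]
    - [0,0,0,0,0,0,2.3]

```text
clock: 16.02
tool_pos: [0.5716, 0.1376, -0.0099]
tool_rot: [[0.967, 0.001, -0.253], [0.253, 0.001, 0.967], [0.001, -1.0, 0.0]]
force: [-1.8, -0.1, 5.3]
grip_width: 0.0287
```

Run:
```python
from h import *
o,C=snap('w12'); print(o['force'])
p=o['tool_pos']
print(proj(C,[[p[0],p[1],z] for z in (0,.054,.062,.086)]))
im=cv2.imread('pics/w12.png');cv2.imwrite('pics/w12z.png',cv2.resize(cv2.convertScaleAbs(im[180:340,200:320],alpha=2),None,fx=3.5,fy=3.5,interpolation=cv2.INTER_CUBIC))
```

```text
16.025 [ 0.5716  0.1376 -0.0099] [ 0.9675  0.0008 -0.253   0.253   0.0005  0.9675  0.0009 -1.      0.0003] 0.028692683473813815
[-1.7584 -0.1082  5.3439]
[[259.1324 224.4205]
 [259.5057 274.6649]
 [259.5868 285.6176]
 [259.9006 328.115 ]]
```

View pics/w12z.png

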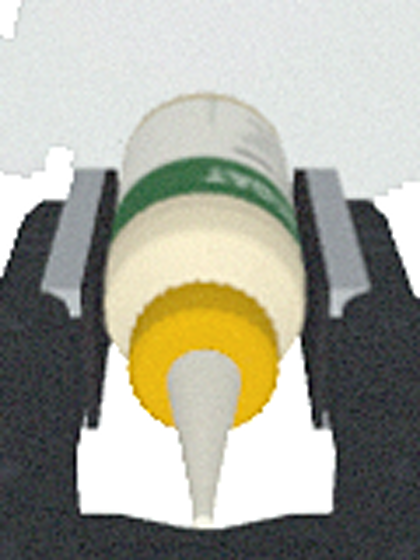

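drive_tool:
  increments:
    - [0,0,0,0,0,2,2.3]
    - [0,0,0,0,0,6,2.3]
    - [0,0,0,0,0,11,2.3]
    - [0,0,0,0,-1,16,2.3]
    - [0,0,0,-0.4,-5,18,2.3]
    - [0,0,0,-0.8,-10,18,2.3]
    - [0,0,0,-1.2,-15,18,2.3]
    - [0,0,0,-1.6,-20,18,2.3]

```text
clock: 17.08
tool_pos: [0.5549, -0.064, 0.1705]
tool_rot: [[0.967, 0.001, -0.253], [0.253, 0.0, 0.967], [0.001, -1.0, -0.0]]
force: [1.2, 0.2, -0.9]
grip_width: 0.028
```

drive_tool:
  increments:
    - [0,0,0,-0.4,-5,0,2.3]
    - [0,0,0,-0.8,-10,0,2.3]
    - [0,0,0,-0.9,-12,0,2.3]
    - [0,0,0,-1,-12.8,0,2.3]
    - [0,0,0,-1,-12.8,-2,2.3]
    - [0,0,0,-1,-12.8,-2,2.3]
    - [0,0,0,-1,-12.8,-2,2.3]

```text
clock: 17.95
tool_pos: [0.5458, -0.189, 0.1495]
tool_rot: [[0.967, 0.0, -0.255], [0.255, 0.001, 0.967], [0.0, -1.0, 0.001]]
force: [-0.3, -0.0, -0.7]
grip_width: 0.0287
```

Run:
```python
from h import *
o,C=snap('w13'); print(o['force'])
print(proj(C,[[.5459,-.1919,.015],[.5234,-.1048,.088]]))
```

```text
17.95 [ 0.5458 -0.189   0.1495] [ 0.9669  0.0001 -0.2553  0.2553  0.0007  0.9669  0.0003 -1.      0.0006] 0.02866119785762448
[-0.3233 -0.0013 -0.706 ]
[[258.2608 171.7295]
 [258.9225  87.2335]]
```

View pics/w13.png

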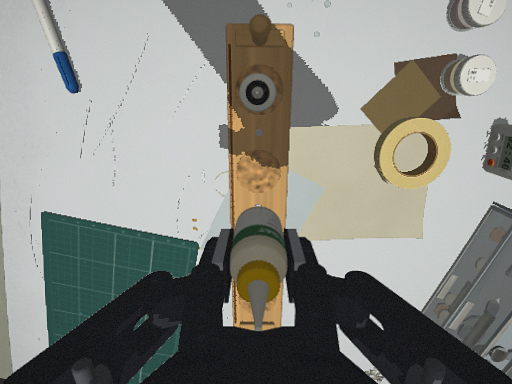

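drive_tool:
  increments:
    - [0,0,0,0,-0.2,-4,2.3]
    - [0,0,0,0,-0.2,-8,2.3]
    - [0,0,0,0,-0.2,-11,2.3]
    - [0,0,0,0,-0.2,-13,2.3]
    - [0,0,0,0,-0.2,-14,2.3]
    - [0,0,0,0,-0.2,-14,2.3]
    - [0,0,0,0,-0.2,-14,2.3]

```text
clock: 18.88
tool_pos: [0.5461, -0.1928, 0.0101]
tool_rot: [[0.967, 0.002, -0.253], [0.253, -0.001, 0.967], [0.002, -1.0, -0.001]]
force: [0.4, -0.7, -0.8]
grip_width: 0.0282
```

drive_tool:
  increments:
    - [0,0,0,0,0,-0.2,2.3]
    - [0,0,0,0,0,-0.3,2.3]
    - [0,0,0,0,0,-0.3,2.3]

```text
clock: 19.25
tool_pos: [0.5453, -0.1925, 0.0063]
tool_rot: [[0.967, 0.0, -0.253], [0.253, 0.0, 0.967], [0.0, -1.0, -0.0]]
force: [-0.2, -0.4, -0.4]
grip_width: 0.0283
```

drive_tool:
  increments:
    - [0,0,0,0,0.1,-0.1,2.3]
    - [0,0,0,0,0.1,-0.2,2.3]
    - [0,0,0,0,0.1,-0.2,2.3]

```text
clock: 19.62
tool_pos: [0.5453, -0.1916, 0.0051]
tool_rot: [[0.968, 0.0, -0.253], [0.253, 0.0, 0.968], [0.0, -1.0, 0.0]]
force: [-1.6, 0.5, 7.8]
grip_width: 0.028
```

Contact (7.8 N). Release.

drive_tool:
  increments:
    - [0,0,0,0,0,0.1,2.8]
    - [0,0,0,0,0,0.1,3.1]
    - [0,0,0,0,0,0.1,3.5]
    - [0,0,0,0,0,0.1,4.2]
    - [0,0,0,0,0,0.1,5.5]
    - [0,0,0,0,0,0.1,7]
    - [0,0,0,0,0,0.1,8]
    - [0,0,0,0,0,0.1,8]

```text
clock: 20.62
tool_pos: [0.5453, -0.1916, 0.0052]
tool_rot: [[0.967, 0.0, -0.253], [0.253, -0.0, 0.967], [0.0, -1.0, -0.0]]
force: [-0.6, -0.3, -0.3]
grip_width: 0.0799
```

drive_tool:
  increments:
    - [0,0,0,0,0,3,8]
    - [0,0,0,0,0,8,8.5]
    - [0,0,0,0,0,13,8.5]
    - [0,0,0,0,0,19,8.5]
    - [0,0,0,0,0,19,8.5]
    - [0,0,0,0,0,19,8.5]

```text
clock: 21.38
tool_pos: [0.5448, -0.1911, 0.195]
tool_rot: [[0.967, -0.0, -0.253], [0.253, 0.0, 0.967], [-0.0, -1.0, 0.001]]
force: [0.2, 0.0, -0.5]
grip_width: 0.085
```

Run:
```python
from h import *
o,C=snap('w14'); print(o['force'])
print(proj(C,[[.5459,-.1919,z] for z in (.015,.077,.101)]+[[.5234,-.1048,z] for z in (.015,.088,.117)]))
im=cv2.imread('pics/w14.png');cv2.imwrite('pics/w14z.png',cv2.resize(cv2.convertScaleAbs(im[30:240,200:320],alpha=1.5),None,fx=4,fy=2.8,interpolation=cv2.INTER_CUBIC))
```

```text
21.375 [ 0.5448 -0.1911  0.195 ] [ 0.9674 -0.0004 -0.2532  0.2532  0.0005  0.9674 -0.0002 -1.      0.0006] 0.08502161355639769
[ 0.2406  0.0317 -0.5221]
[[259.4914 161.4524]
 [259.6855 174.0415]
 [259.7825 180.3402]
 [259.8884  89.0189]
 [260.2537  86.8993]
 [260.4582  85.7132]]
```

View pics/w14z.png

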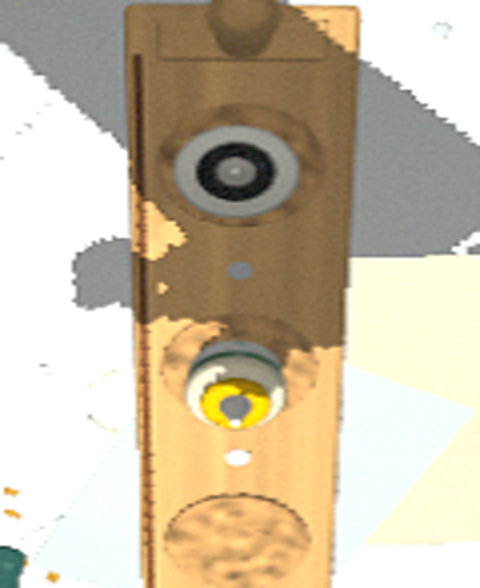

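drive_tool:
  increments:
    - [0,0,0,-1.5,5,0,8.5]
    - [0,0,0,-3.2,10,0,8.5]
    - [0,0,0,-5,15.5,0,8.5]
    - [0,0,0,-6.8,21,0,8.5]
    - [0,0,0,-8.3,26,-2,8.5]
    - [0,0,0,-9,27.9,-5.5,8.5]
    - [0,0,0,-9,27.9,-5.5,8.5]
    - [0,0,0,-9,27.9,-5.5,8.5]

```text
clock: 22.42
tool_pos: [0.4555, 0.086, 0.1401]
tool_rot: [[0.968, -0.001, -0.251], [0.251, -0.001, 0.968], [-0.001, -1.0, -0.001]]
force: [1.0, -0.9, 0.8]
grip_width: 0.085
```

Run:
```python
from h import *
o,C=snap('w15'); print(o['force'])
p=o['tool_pos']
print(proj(C,[[p[0],p[1],z] for z in (0,.04)]))
im=cv2.imread('pics/w15.png');cv2.imwrite('pics/w15z.png',cv2.resize(cv2.convertScaleAbs(im[120:240,200:320],alpha=1.5),None,fx=4,fy=4,interpolation=cv2.INTER_CUBIC))
```

```text
22.425 [0.4555 0.086  0.1401] [ 0.9679 -0.0007 -0.2514  0.2514 -0.0013  0.9679 -0.001  -1.     -0.001 ] 0.08500417190424804
[ 1.0261 -0.932   0.7938]
[[258.9343 167.9913]
 [258.9629 177.5427]]
```

View pics/w15z.png

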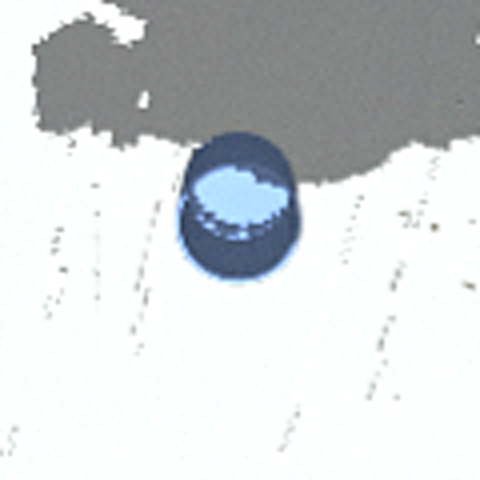

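View pics/w15.png

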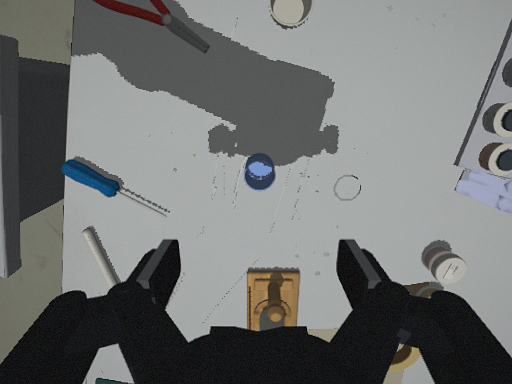

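drive_tool:
  increments:
    - [0,0,0,0,0.2,-4,8.5]
    - [0,0,0,0,0.2,-8,8.5]
    - [0,0,0,0,0.2,-12,8.5]
    - [0,0,0,0,0.2,-15,8.5]
    - [0,0,0,0,0.2,-16.2,8.5]
    - [0,0,0,0,0.2,-16.2,8.5]

```text
clock: 23.22
tool_pos: [0.4561, 0.0886, -0.0216]
tool_rot: [[0.968, 0.0, -0.251], [0.251, -0.0, 0.968], [0.0, -1.0, -0.0]]
force: [-0.5, -0.1, 1.2]
grip_width: 0.085
```

drive_tool:
  increments:
    - [0,0,0,0,0,0,6]
    - [0,0,0,0,0,0,4.5]
    - [0,0,0,0,0,0,3.6]
    - [0,0,0,0,0,0,2.6]
    - [0,0,0,0,0,0,2.6]
    - [0,0,0,0,0,0,2.6]
    - [0,0,0,0,0,0,2.6]
  newtons: 25

```text
clock: 24.1
tool_pos: [0.4557, 0.0897, -0.0211]
tool_rot: [[0.967, 0.001, -0.253], [0.253, 0.0, 0.967], [0.001, -1.0, 0.0]]
force: [-0.9, 0.1, 6.0]
grip_width: 0.0322
```

Run:
```python
from h import *
o,C=snap('w16'); print(o['force'])
p=o['tool_pos']
print(proj(C,[[p[0],p[1],z] for z in (0,.04)]))
im=cv2.imread('pics/w16.png');cv2.imwrite('pics/w16z.png',cv2.resize(cv2.convertScaleAbs(im[180:340,180:340],alpha=2),None,fx=3.5,fy=3.5,interpolation=cv2.INTER_CUBIC))
```

```text
24.1 [ 0.4557  0.0897 -0.0211] [ 0.9674  0.0011 -0.2533  0.2533  0.0004  0.9674  0.0012 -1.      0.0001] 0.03217247881447686
[-0.882   0.0974  5.9589]
[[259.2026 232.3937]
 [259.5187 271.145 ]]
```

View pics/w16z.png

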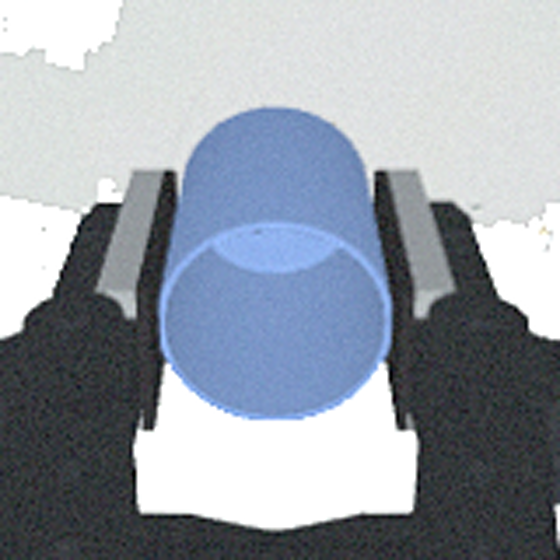

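drive_tool:
  increments:
    - [0,0,0,0,0,2,2.6]
    - [0,0,0,0,0,6,2.6]
    - [0,0,0,0,0,11,2.6]
    - [0,0,0,0,-1,16,2.6]
    - [0,0,0,1.2,-5,17.6,2.6]
    - [0,0,0,2.8,-10,17.6,2.6]
    - [0,0,0,4.4,-15,17.6,2.6]
    - [0,0,0,6,-20,17.6,2.6]

```text
clock: 25.15
tool_pos: [0.5154, -0.1117, 0.1545]
tool_rot: [[0.967, 0.0, -0.254], [0.254, 0.0, 0.967], [0.0, -1.0, 0.0]]
force: [0.4, 0.3, -0.3]
grip_width: 0.0315
```

drive_tool:
  increments:
    - [0,0,0,1.6,-5,0,2.6]
    - [0,0,0,3.2,-10,0,2.6]
    - [0,0,0,4.6,-15,0,2.6]
    - [0,0,0,5.2,-16.9,0,2.6]
    - [0,0,0,5.2,-16.9,-1,2.6]
    - [0,0,0,5.2,-16.9,-1,2.6]
    - [0,0,0,5.2,-16.9,-1,2.6]

```text
clock: 26.02
tool_pos: [0.5669, -0.2768, 0.1437]
tool_rot: [[0.967, -0.001, -0.256], [0.256, 0.002, 0.967], [-0.001, -1.0, 0.002]]
force: [-0.1, -0.1, -0.4]
grip_width: 0.0318
```

Run:
```python
from h import *
o,C=snap('w17'); print(o['force'])
p=o['tool_pos']
print(proj(C,[[.5684,-.2791,.015],[.5459,-.1919,.077],[.5234,-.1048,.088]]))
```

```text
26.025 [ 0.5669 -0.2768  0.1437] [ 0.9667 -0.0014 -0.2558  0.2558  0.0019  0.9667 -0.0008 -1.      0.0022] 0.03180072974418652
[-0.0629 -0.078  -0.3694]
[[259.6485 173.0545]
 [260.8273  87.2069]
 [262.1036 -46.6449]]
```

View pics/w17.png

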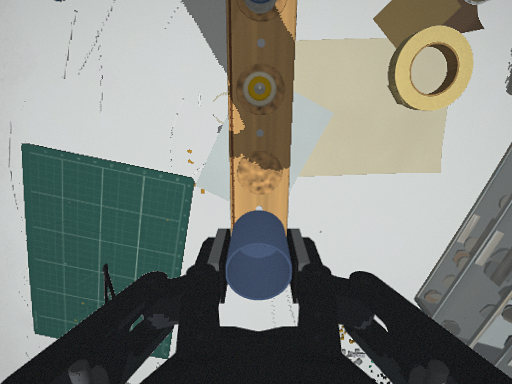

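drive_tool:
  increments:
    - [0,0,0,0.1,-0.2,-4,2.6]
    - [0,0,0,0.1,-0.2,-8,2.6]
    - [0,0,0,0.1,-0.2,-11,2.6]
    - [0,0,0,0.1,-0.2,-13.5,2.6]
    - [0,0,0,0.1,-0.2,-14.5,2.6]
    - [0,0,0,0.1,-0.2,-14.6,2.6]
    - [0,0,0,0.1,-0.2,-14.6,2.6]

```text
clock: 26.95
tool_pos: [0.5691, -0.2818, -0.0008]
tool_rot: [[0.967, 0.002, -0.253], [0.253, -0.001, 0.967], [0.001, -1.0, -0.001]]
force: [-0.2, 0.3, -0.5]
grip_width: 0.032
```

drive_tool:
  increments:
    - [0,0,0,0,0,-0.1,2.6]
    - [0,0,0,0,0,-0.3,2.6]
    - [0,0,0,0,0,-0.3,2.6]

```text
clock: 27.32
tool_pos: [0.5683, -0.2815, -0.0047]
tool_rot: [[0.967, 0.0, -0.253], [0.253, 0.0, 0.967], [0.0, -1.0, 0.0]]
force: [-0.4, -0.4, -0.6]
grip_width: 0.0323
```

drive_tool:
  increments:
    - [0,0,0,0,0.2,-0.1,2.6]
    - [0,0,0,0,0.2,-0.2,2.6]
    - [0,0,0,0,0.2,-0.2,2.6]

```text
clock: 27.7
tool_pos: [0.5683, -0.2793, -0.006]
tool_rot: [[0.967, -0.0, -0.253], [0.253, 0.001, 0.967], [0.0, -1.0, 0.001]]
force: [-1.1, 0.3, 5.8]
grip_width: 0.0323
```

drive_tool:
  increments:
    - [0,0,0,0,0,0.1,3.1]
    - [0,0,0,0,0,0.1,3.4]
    - [0,0,0,0,0,0.1,3.8]
    - [0,0,0,0,0,0.1,4.5]
    - [0,0,0,0,0,0.1,5.5]
    - [0,0,0,0,0,0.1,7]
    - [0,0,0,0,0,0.1,8]
    - [0,0,0,0,0,0.1,8]

```text
clock: 28.7
tool_pos: [0.5682, -0.2796, -0.0058]
tool_rot: [[0.967, -0.0, -0.253], [0.253, -0.0, 0.967], [-0.0, -1.0, -0.0]]
force: [0.5, -0.3, 0.4]
grip_width: 0.0797
```

drive_tool:
  increments:
    - [0,0,0,0,0,3,8]
    - [0,0,0,0,0,8,8.5]
    - [0,0,0,0,0,13,8.5]
    - [0,0,0,0,0,19,8.5]
    - [0,0,0,0,0,20,8.5]
    - [0,0,0,0,0,20,8.5]

```text
clock: 29.45
tool_pos: [0.5685, -0.2795, 0.1949]
tool_rot: [[0.967, 0.001, -0.253], [0.253, -0.0, 0.967], [0.001, -1.0, -0.001]]
force: [0.1, 0.7, -0.7]
grip_width: 0.085
```

Run:
```python
from h import *
o,C=snap('w18'); print(o['force'])
print(proj(C,[[.5684,-.2791,.055],[.5459,-.1919,.077],[.5909,-.3662,.015]]))
im=cv2.imread('pics/w18.png');cv2.imwrite('pics/w18z.png',cv2.resize(cv2.convertScaleAbs(im[30:260,200:320],alpha=1.5),None,fx=4,fy=2.5,interpolation=cv2.INTER_CUBIC))
```

```text
29.45 [ 0.5685 -0.2795  0.1949] [ 0.9674  0.0014 -0.2531  0.2531 -0.0003  0.9674  0.0013 -1.     -0.0006] 0.08503394833036639
[ 0.0769  0.6972 -0.6953]
[[258.6939 167.7289]
 [259.1638  85.4915]
 [258.3489 222.8075]]
```

View pics/w18z.png

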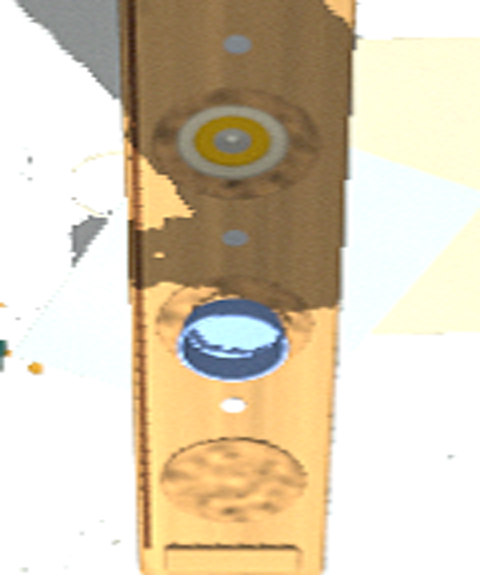

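drive_tool:
  increments:
    - [0,0,0,-1.2,5,0,8.5]
    - [0,0,0,-2.5,10.5,0,8.5]
    - [0,0,0,-3.8,16,0,8.5]
    - [0,0,0,-5.1,21.5,0,8.5]
    - [0,0,0,-6.4,27,0,8.5]
    - [0,0,0,-7.7,32.5,0,8.5]
    - [0,0,0,-9,38,0,8.5]
    - [0,0,0,-10.3,43.5,0,8.5]

```text
clock: 30.5
tool_pos: [0.4631, 0.1566, 0.1923]
tool_rot: [[0.967, -0.004, -0.253], [0.253, -0.002, 0.967], [-0.004, -1.0, -0.001]]
force: [1.2, -0.0, 0.0]
grip_width: 0.0853
```

drive_tool:
  increments:
    - [0,0,0,-1.2,5,-1,8.5]
    - [0,0,0,-2.2,9.5,-4,8.5]
    - [0,0,0,-2.2,9.5,-7.5,8.5]
    - [0,0,0,-2.2,9.5,-7.5,8.5]
    - [0,0,0,-2.2,9.5,-7.5,8.5]

```text
clock: 31.12
tool_pos: [0.4432, 0.2493, 0.119]
tool_rot: [[0.968, -0.001, -0.252], [0.252, -0.001, 0.968], [-0.001, -1.0, -0.001]]
force: [0.3, -0.7, -1.2]
grip_width: 0.0848
```

Run:
```python
from h import *
o,C=snap('w19'); print(o['force'])
p=o['tool_pos']
print(proj(C,[[p[0],p[1],z] for z in (0,.028)]))
im=cv2.imread('pics/w19.png');cv2.imwrite('pics/w19z.png',cv2.resize(cv2.convertScaleAbs(im[120:240,200:320],alpha=1.5),None,fx=4,fy=4,interpolation=cv2.INTER_CUBIC))
```

```text
31.125 [0.4432 0.2493 0.119 ] [ 0.9679 -0.001  -0.2515  0.2515 -0.0014  0.9679 -0.0013 -1.     -0.0011] 0.08484638645015802
[ 0.3227 -0.6623 -1.2203]
[[258.9861 172.7293]
 [259.0021 180.0816]]
```

View pics/w19z.png

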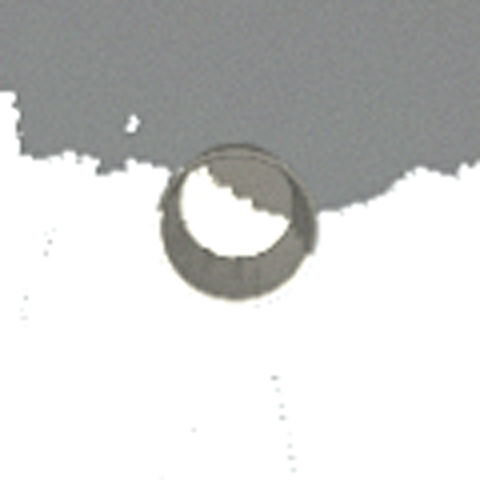

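View pics/w19.png

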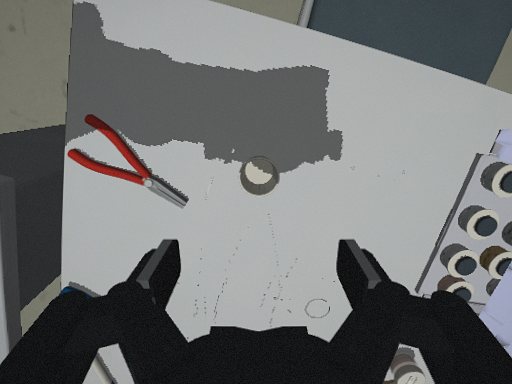

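drive_tool:
  increments:
    - [0,0,0,-0.1,0.45,0,6]
    - [0,0,0,-0.1,0.45,-3,6]
    - [0,0,0,-0.1,0.45,-7,6]
    - [0,0,0,-0.1,0.45,-10.5,6]
    - [0,0,0,-0.1,0.45,-13,6]
    - [0,0,0,-0.1,0.45,-14.2,6]
    - [0,0,0,-0.1,0.45,-14.2,6]

```text
clock: 32.05
tool_pos: [0.4426, 0.255, -0.0227]
tool_rot: [[0.968, 0.0, -0.253], [0.253, 0.0, 0.968], [0.0, -1.0, 0.0]]
force: [0.3, 0.0, 1.1]
grip_width: 0.06
```

drive_tool:
  increments:
    - [0,0,0,0,0,0,5]
    - [0,0,0,0,0,0,4.4]
    - [0,0,0,0,0,0,3.5]
    - [0,0,0,0,0,0,3.5]
    - [0,0,0,0,0,0,3.5]
    - [0,0,0,0,0,0,3.5]
  newtons: 25

```text
clock: 32.8
tool_pos: [0.4428, 0.2554, -0.0216]
tool_rot: [[0.967, 0.001, -0.253], [0.253, 0.001, 0.967], [0.002, -1.0, 0.001]]
force: [-1.4, -0.4, 5.3]
grip_width: 0.0386
```

Run:
```python
from h import *
o,C=snap('w20'); print(o['force'])
p=o['tool_pos']
print(proj(C,[[p[0],p[1],z] for z in (0,.028)]))
im=cv2.imread('pics/w20.png');cv2.imwrite('pics/w20z.png',cv2.resize(cv2.convertScaleAbs(im[180:340,180:340],alpha=2),None,fx=3.5,fy=3.5,interpolation=cv2.INTER_CUBIC))
```

```text
32.8 [ 0.4428  0.2554 -0.0216] [ 0.9674  0.0013 -0.2531  0.2531  0.0011  0.9674  0.0016 -1.      0.0007] 0.038647699531490304
[-1.4492 -0.4495  5.285 ]
[[259.2201 232.8046]
 [259.4492 257.9592]]
```

View pics/w20z.png

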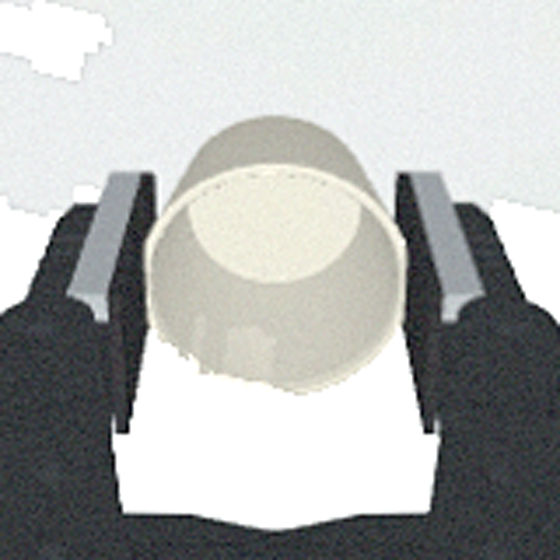

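drive_tool:
  increments:
    - [0,0,0,0,0,1,3.5]
    - [0,0,0,0,0,4,3.5]
    - [0,0,0,0,0,9,3.5]
    - [0,0,0,0,-1,14,3.5]
    - [0,0,0,1,-5,17.3,3.5]
    - [0,0,0,2.2,-10,17.3,3.5]
    - [0,0,0,3.4,-15,17.3,3.5]
    - [0,0,0,4.6,-20,17.3,3.5]

```text
clock: 33.85
tool_pos: [0.4883, 0.0536, 0.1511]
tool_rot: [[0.967, 0.001, -0.253], [0.253, 0.001, 0.967], [0.001, -1.0, 0.0]]
force: [0.5, 0.5, -0.6]
grip_width: 0.0386
```

drive_tool:
  increments:
    - [0,0,0,1.2,-5,0,3.5]
    - [0,0,0,2.4,-10,0,3.5]
    - [0,0,0,3.6,-15,0,3.5]
    - [0,0,0,4.8,-20,0,3.5]
    - [0,0,0,6,-25,0,3.5]
    - [0,0,0,7.2,-30,0,3.5]
    - [0,0,0,8.4,-35,0,3.5]
    - [0,0,0,9.4,-39,0,3.5]

```text
clock: 34.85
tool_pos: [0.5819, -0.3374, 0.1509]
tool_rot: [[0.968, 0.0, -0.252], [0.252, -0.001, 0.968], [0.0, -1.0, -0.001]]
force: [-0.0, 0.4, -0.3]
grip_width: 0.0392
```

drive_tool:
  increments:
    - [0,0,0,0.8,-3.2,0,3.5]
    - [0,0,0,0.8,-3.2,-1,3.5]
    - [0,0,0,0.8,-3.2,-1,3.5]
    - [0,0,0,0.8,-3.2,-1,3.5]

```text
clock: 35.35
tool_pos: [0.5903, -0.3649, 0.1401]
tool_rot: [[0.967, -0.001, -0.255], [0.255, 0.002, 0.967], [-0.0, -1.0, 0.002]]
force: [-0.4, -0.4, -0.6]
grip_width: 0.0387
```

Run:
```python
from h import *
o,C=snap('w21'); print(o['force'])
print(proj(C,[[.5909,-.3662,.015],[.5684,-.2791,.055],[.5459,-.1919,.077]]))
```

```text
35.35 [ 0.5903 -0.3649  0.1401] [ 0.967  -0.0006 -0.2549  0.2549  0.0016  0.967  -0.0002 -1.      0.0017] 0.038670242071066285
[-0.4074 -0.442  -0.559 ]
[[259.1081 172.7959]
 [259.8807  86.5913]
 [260.9578 -43.6631]]
```

View pics/w21.png

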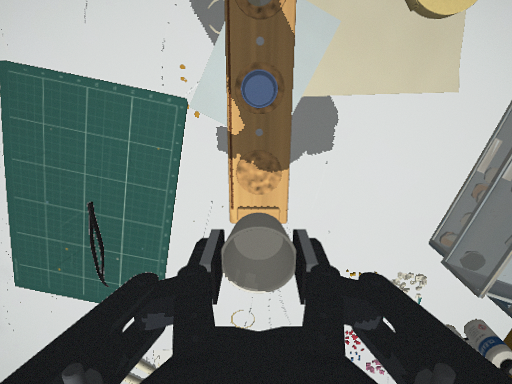

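drive_tool:
  increments:
    - [0,0,0,0,0,-4,3.5]
    - [0,0,0,0,0,-8,3.5]
    - [0,0,0,0,0,-11,3.5]
    - [0,0,0,0,0,-13.3,3.5]
    - [0,0,0,0,0,-14.3,3.5]
    - [0,0,0,0,0,-14.3,3.5]
    - [0,0,0,0,0,-14.3,3.5]

```text
clock: 36.28
tool_pos: [0.5912, -0.3678, -0.0016]
tool_rot: [[0.967, 0.002, -0.253], [0.253, -0.001, 0.967], [0.002, -1.0, -0.002]]
force: [-0.7, -1.5, 0.3]
grip_width: 0.0386
```

drive_tool:
  increments:
    - [0,0,0,0,0,-0.1,3.5]
    - [0,0,0,0,0,-0.2,3.5]
    - [0,0,0,0,0,-0.2,3.5]

```text
clock: 36.65
tool_pos: [0.5903, -0.367, -0.0046]
tool_rot: [[0.967, 0.0, -0.253], [0.253, -0.0, 0.967], [0.0, -1.0, -0.0]]
force: [-0.9, 0.2, -0.4]
grip_width: 0.0388
```

drive_tool:
  increments:
    - [0,0,0,0,0.1,-0.1,3.5]
    - [0,0,0,0,0.1,-0.2,3.5]
    - [0,0,0,0,0.1,-0.2,3.5]

```text
clock: 37.02
tool_pos: [0.5903, -0.3657, -0.0065]
tool_rot: [[0.967, -0.0, -0.253], [0.253, 0.001, 0.967], [0.0, -1.0, 0.001]]
force: [-0.7, 1.7, 2.9]
grip_width: 0.0389
```

drive_tool:
  increments:
    - [0,0,0,0,0,0,3.8]
    - [0,0,0,0,0,0,4.1]
    - [0,0,0,0,0,0,4.5]
    - [0,0,0,0,0,0,5]
    - [0,0,0,0,0,0,6]
    - [0,0,0,0,0,0,7]
    - [0,0,0,0,0,0,8]
    - [0,0,0,0,0,0,8]

```text
clock: 38.02
tool_pos: [0.5903, -0.3661, -0.0068]
tool_rot: [[0.967, 0.0, -0.253], [0.253, -0.0, 0.967], [0.0, -1.0, -0.0]]
force: [0.9, 0.2, -0.3]
grip_width: 0.0798
```

drive_tool:
  increments:
    - [0,0,0,0,0,3,8]
    - [0,0,0,0,0,8,8.5]
    - [0,0,0,0,0,13,8.5]
    - [0,0,0,0,0,18,8.5]
    - [0,0,0,0,0,20,8.5]
    - [0,0,0,0,0,20,8.5]

```text
clock: 38.78
tool_pos: [0.5909, -0.3665, 0.1944]
tool_rot: [[0.967, 0.002, -0.253], [0.253, -0.001, 0.967], [0.002, -1.0, -0.002]]
force: [-0.3, 0.0, 0.1]
grip_width: 0.0847
```

Run:
```python
from h import *
o,C=snap('w22'); print(o['force'])
print(proj(C,[[.5909,-.3662,.015],[.5909,-.3662,.043],[.5684,-.2791,.055]]))
im=cv2.imread('pics/w22.png');cv2.imwrite('pics/w22z.png',cv2.resize(cv2.convertScaleAbs(im[30:260,200:320],alpha=1.5),None,fx=4,fy=2.5,interpolation=cv2.INTER_CUBIC))
im=cams.capture('scene');cv2.imwrite('pics/scene22.png',im[:,:,::-1])
crop('pics/scene22.png',200,80,340,220,4,'pics/scene22z.png')
im=cams.capture('top');cv2.imwrite('pics/top22.png',im[:,:,::-1])
crop('pics/top22.png',225,120,405,230,4,'pics/top22z.png')
```

```text
38.775 [ 0.5909 -0.3665  0.1944] [ 0.9675  0.0024 -0.253   0.253  -0.0012  0.9675  0.002  -1.     -0.0018] 0.08465962256794987
[-0.2824  0.044   0.0736]
[[258.5578 160.2629]
 [258.6147 165.3726]
 [258.999   86.3695]]
```

View pics/w22z.png

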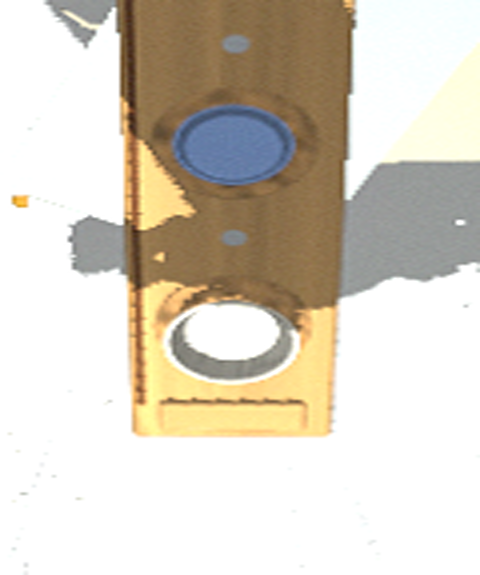

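View pics/scene22z.png

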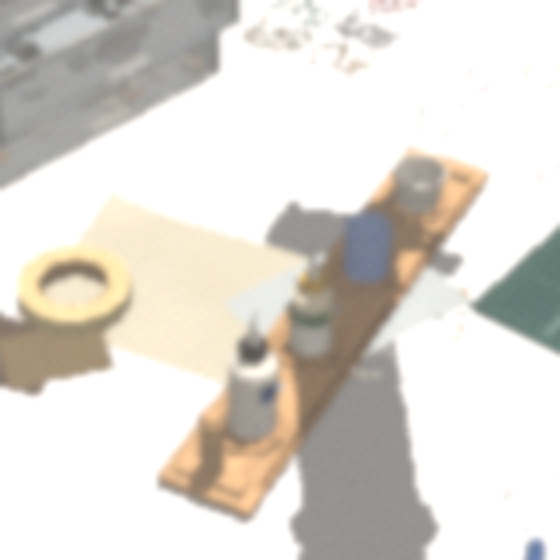

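View pics/top22z.png

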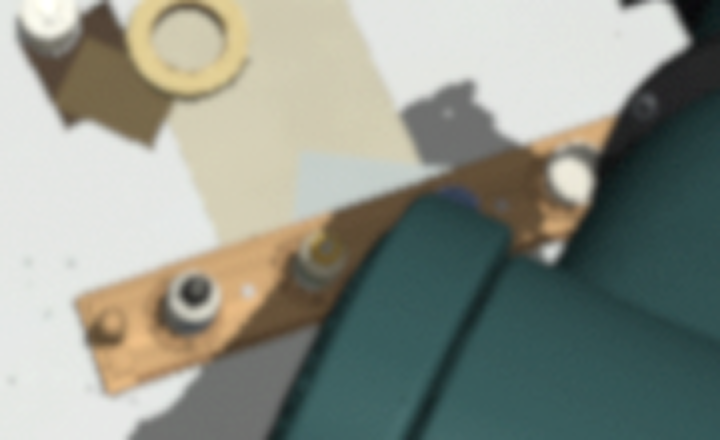

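Run:
```python
from h import *
T=cam('top'); P=cast(T,[(274,192.8)],.088)[0]; print(P,np.hypot(P[0]-.5234,P[1]+.1048))
P=cast(T,[(225+323/4,120+247/4)],.077)[0]; print(P,np.hypot(P[0]-.5459,P[1]+.1919))
ticket.sign_off()
```

```text
[ 0.522  -0.1101  0.088 ] 0.005493188472812061
[ 0.5455 -0.1924  0.077 ] 0.0006086116993843301
the job is handed in; nothing more can be done
```

All four items now stand on the rail in order of height, and I handed the job in at about 39 s of the 109 s allowed. The post is at the left end, so the order is tall bottle on `pad_a`, shorter bottle on `pad_b`, vial on `pad_c` and cup on `pad_d`.

Last checks:
- **Standing and clear:** in the scene view all four stand upright. The gripper is open and about 20 cm above them.
- **Centring:** the wrist and top views put the shorter bottle about 1 mm from its disc's centre. In the wrist view the vial and the cup are about 1–2 mm off. The tall bottle is about 4–5.5 mm off. The limit is 12 mm.

What failed or disagreed:
- **First grasp:** my first close on the tall bottle caught nothing and left it standing where it was. The fingertips are about 3 cm behind the reported TCP, so I went lower for every grasp after that.
- **Tilted grip:** the tall bottle sat about 3° off upright in the grip. I tilted the tool to correct it before setting the bottle down.
- **Camera mismatch:** in the first pictures the wrist and top views differed by about 5 mm, so I re-measured each item from close above before grasping.

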